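# Put the camp lanterns and power packs on charge

## Task

Put the camping gear on charge: lift every lantern off its hook on the rail and push it fully home, upright, on a free post of the charging station, and stand every power pack upright on the station's shelf in one close row, side by side with gaps under about 35 mm, each with one of its two brass-contact faces flat against the contact strip. When everything is loaded, swing the red main switch lever fully over to on. Leave the other things on the bench where they are.

Things in the scene. Friction and masses are not known exactly. Their poses are not given: they have to be found in the camera images.
- station: fixed grey charging station, plinth 220 x 450 x 30 mm; origin on the bench; own +x points away from its front edge (front x = -110 mm; ends y = -240, +210 mm). Left part (y > 0): four black lantern posts. Right part: open flat shelf (the plinth top) for packs with a black contact strip along its back. In front of the shelf, a yellow block with the red main switch lever
- post0 (a point): lantern post 0 (front, inner): round black post 32 mm diameter standing 34 mm above the plinth, the top 10 mm tapering to 20 mm diameter. The point lies on its axis at the plinth's top (30 mm above the bench), axes as the station's. Posts are 95 mm apart; all four are free at the start
- post1 (a point): lantern post 1 (front, outer): round black post 32 mm diameter standing 34 mm above the plinth, the top 10 mm tapering to 20 mm diameter. The point lies on its axis at the plinth's top (30 mm above the bench), axes as the station's. Posts are 95 mm apart; all four are free at the start
- post2 (a point): lantern post 2 (back, inner): round black post 32 mm diameter standing 34 mm above the plinth, the top 10 mm tapering to 20 mm diameter. The point lies on its axis at the plinth's top (30 mm above the bench), axes as the station's. Posts are 95 mm apart; all four are free at the start
- post3 (a point): lantern post 3 (back, outer): round black post 32 mm diameter standing 34 mm above the plinth, the top 10 mm tapering to 20 mm diameter. The point lies on its axis at the plinth's top (30 mm above the bench), axes as the station's. Posts are 95 mm apart; all four are free at the start
- contact_strip (a point): foot of the contact strip's front face, on the shelf surface (30 mm above the bench), amid the pack row; own +x points square into the strip, y along it, z up. The strip is 20 mm high and runs from y = -135 to +100 mm. Pack centres belong between y = -105 and +80 mm
- switch (a joint): main switch lever, rad: 0 = off (leaning toward the front edge, station -x), 1.0 = fully on (leaning toward the strip, station +x); starts at 0 to 0.15. Stays where it is left; moves with about 1 to 2 N at the knob. Hinge axis along station y, 52 mm above the bench, at station x = -70, y = -100 mm
- switch_tip (a point): centre of the red ball knob (26 mm diameter) on the switch lever, 50 mm from the hinge; the lever rises from a yellow block 70 x 50 mm, 25 mm high
- rail: fixed hook rail: bar 366 mm long along own y, 217.5 mm up, on posts at y = +-175 mm; origin on the bench below its middle. Hooks at y = -135, -45, 45, 135 mm, one may be empty: round level arms 7 mm thick (axis 217.5 mm up) pointing to own -x, ending 82 mm out in a tip that rises 10 mm above the arm. Raise a lantern 12 to 20 mm, draw it off along the rail's -x 45 mm or more, then lift away
- lantern0: yellow camp lantern, white lens, 0.3 kg, may be absent. Origin: centre of underside, z up, 151 mm tall. Base 60 mm dia with socket below, 36 mm bore, 41 mm deep. Cap 60 mm dia up to 112 mm. Rigid black handle on top, 44 mm wide (own y), 14 mm thick (x): opening 26 mm wide, 112-141 mm up, then crossbar. Hangs by it about 55 mm from the bar, underside 80 mm up, axes as the rail's
- lantern1: green camp lantern, white lens, 0.3 kg, may be absent. Origin: centre of underside, z up, 151 mm tall. Base 60 mm dia with socket below, 36 mm bore, 41 mm deep. Cap 60 mm dia up to 112 mm. Rigid black handle on top, 44 mm wide (own y), 14 mm thick (x): opening 26 mm wide, 112-141 mm up, then crossbar. Hangs by it about 55 mm from the bar, underside 80 mm up, axes as the rail's
- lantern2: blue camp lantern, white lens, 0.3 kg, may be absent. Origin: centre of underside, z up, 151 mm tall. Base 60 mm dia with socket below, 36 mm bore, 41 mm deep. Cap 60 mm dia up to 112 mm. Rigid black handle on top, 44 mm wide (own y), 14 mm thick (x): opening 26 mm wide, 112-141 mm up, then crossbar. Hangs by it about 55 mm from the bar, underside 80 mm up, axes as the rail's
- lantern3: red camp lantern, white lens, 0.3 kg, may be absent. Origin: centre of underside, z up, 151 mm tall. Base 60 mm dia with socket below, 36 mm bore, 41 mm deep. Cap 60 mm dia up to 112 mm. Rigid black handle on top, 44 mm wide (own y), 14 mm thick (x): opening 26 mm wide, 112-141 mm up, then crossbar. Hangs by it about 55 mm from the bar, underside 80 mm up, axes as the rail's
- pack0: power pack, box with black lower and orange upper half, 60 mm (own x) x 56 mm (own y) x 72 mm tall, about 0.45 kg; may be absent. Origin at the centre of its underside. The two faces with brass contacts (own +x and -x, 56 mm wide) are alike, so either may be the one at the strip. Starts standing on the bench in front of the hook rail
- pack1: power pack, box with black lower and grey upper half, 60 mm (own x) x 56 mm (own y) x 72 mm tall, about 0.45 kg; may be absent. Origin at the centre of its underside. The two faces with brass contacts (own +x and -x, 56 mm wide) are alike, so either may be the one at the strip. Starts standing on the bench in front of the hook rail
- pack2: power pack, box with black lower and blue upper half, 60 mm (own x) x 56 mm (own y) x 72 mm tall, about 0.45 kg; may be absent. Origin at the centre of its underside. The two faces with brass contacts (own +x and -x, 56 mm wide) are alike, so either may be the one at the strip. Starts standing on the bench in front of the hook rail
- mug: blue mug, 80 mm diameter, 85 mm tall; bystander, to be left where it is; origin at the centre of its underside
- tape: yellow tape measure, 70 x 35 x 65 mm; bystander, to be left where it is; origin at the centre of its underside
- thermos: green flask, 72 mm diameter, 210 mm tall; bystander, to be left where it is; origin at the centre of its underside
- spraycan: spray can, 54 mm diameter, 170 mm tall; bystander, to be left where it is; origin at the centre of its underside
- pegjar: glass jar with red lid, 72 mm diameter, 90 mm tall; bystander, to be left where it is; origin at the centre of its underside
- driver: screwdriver lying on the bench; bystander, to be left where it is; origin at the middle
- torch: torch standing on its red head, 60 mm diameter, 124 mm tall; bystander, to be left where it is; origin at the centre of its underside

How it is judged:
By the outcome, as a careful person would: the job done as asked, in the order asked, and still so for the second after the job is handed in, with the robot touching nothing.
Of lantern0, lantern1, lantern2, lantern3 only 3 to 4 are there at a start; the rules pass over those that are not, and their reading is None.
Of pack0, pack1, pack2 only 2 to 3 are there at a start; the rules pass over those that are not, and their reading is None.
At some moment in a run one of pack0, pack1, pack2 may be knocked a few centimetres aside while the robot is not near it.
It also fails if it takes over 210 s, if anything falls off the work surface, if the arm or the gripper's body presses on something with over 40 N, if the wrist force passes 120 N, or if a joint passes its speed limit or range.

## Robot

A 6-joint arm with a two-finger parallel gripper is mounted at the origin on the work surface. World frame = base frame: x ahead of the robot, y to its left, z up, the work surface at z = 0. Lengths are in m, angles in rad, forces in N, time in s.
With the tool pointing down it reaches from about 0.3 to 0.775 m from the base axis. Payload 14.6 kg.
Tool frame: the origin (TCP) lies at the very end of the fingers, on their centre line; the grasp point (between the pads) lies 19 mm behind it; z points along the fingers, y is the line along which they close (so a half turn about z gives the same grasp; the last joint's range is limited). The gripper opens to 94 mm and grips with 3 to 60 N. Pads are 16 mm wide; open, the fingers measure 119 mm over their backs; the gripper's body (75 mm by 177 mm) begins 78 mm behind the grasp point.
Start: joints at [-1.371, 0.3, 1.521, -0, 1.321, -0.067], TCP at [0.145, -0.531, 0.205] pointing down, gripper open.
Joint ranges: [-3.03, 3.03], [-0.79, 2.21], [0.23, 2.52], [-1.04, 4.18], [0, 3.07], [-2.55, 2.55]. Speed limits (rad/s): [2.22, 2.22, 2.57, 3.14, 3.14, 3.14].

## Interface

Orientations are given as a unit quaternion [x, y, z, w].
In Python, from bench import arm, camera, camera_info gives the robot as it stands.
- The arm moves only by the shell command python3 -m jog 'ROWS'. ROWS is text: rows parted by semicolons, each of 7 numbers parted by spaces: the turn, a rotation vector about the tool's x, y, z as a fraction of full scale, then the shift along the tool's x, y, z as a fraction of full scale, then the opening, from 0 (shut) to 1 (fully open). A call has 1 to 12 rows; each row is the pose to reach, as a shift and turn from the pose commanded when the call began, along the tool's axes at that moment; what a row does not reach only later rows make up. Full scale, the value 1, is 0.3 m for a shift and pi/4 rad for a turn. A row lasts 1/10 s, in which the tool goes at most 50 mm and 8.59 degrees, less where a joint would pass 70% of its speed; a pose out of reach is approached as far as the arm can. A call with a number of a shift or a turn outside -1 to 1 is refused whole. A call with a gripper value outside its range is refused whole. The fingers move at their own pace and stop on an object; the grip force is fixed at half the most. Time passes only in rows, so rows that repeat a pose let the fingers close. It gives the time, the measured TCP pose, the force, the opening and the grip force at its end, in the units of the state.
- arm.observe(): the state, without advancing time (a new reading comes with each control period).
- camera(name): name is "scene" or "top" or "wrist"; returns the picture (400x640x3 uint8, red, green, blue); there is no depth.
- camera_info(name): a dict with "intrinsics" (3x3 intrinsics, pixels), "k1" (the pictures are not rectified: a ray, as slopes to the right and down, at radius r is drawn at 1 + k1 r^2 times it, then the intrinsics apply), "T" (4x4, takes a point from camera to world coordinates). Camera axes: x right, y up, looking along -z (the intrinsics and any distortion apply to the point x, -y, -z); pixel columns grow to the right and rows downward; lengths in m; the calibration is good to about 2 mm. A picture is of the moment at which its call begins: read the wrist's pose just before it. camera_info takes no time and is no camera call; for the wrist camera it gives the pose at the moment of the call.
- arm.sign_off(): hands the job in; it is judged then, once.
The state is a dict: "time_s": time; "joint_positions": joint angles; "joint_velocities": joint speeds; "effort": joint torques, N m; "ee_pos": TCP position; "orientation": TCP orientation; "wrist_force": force on the tool from outside, world axes, zero at the start; "torque": the same for the moment, N m; "grip_width": finger opening in m; "grasp_force": force on a finger pad.
Only numpy, scipy, OpenCV 4.12 (cv2) and the standard library are available. Lean on these libraries where they do the work, as an engineer would, in place of code of your own. Each camera call takes 0.05 s, during which the arm holds its last target. There are 200 camera calls.

## Working session

There is one attempt and no reset: what is moved stays moved. The work goes in short steps, Python scripts to look and compute and a shell command to move; the robot and the scene stay as the last step left them, time stands still between calls to the robot, and variables do not carry over. Pictures are saved under pics/ and viewed, at most 14 in all, crops included, and the job is handed in when it is done.

```bash
ls && mkdir -p pics && python3 - <<'E'
from bench import arm,camera,camera_info
import cv2,numpy as np
print({k:np.round(v,3).tolist() for k,v in arm.observe().items()})
for n in ["scene","top","wrist"]:
    c=camera_info(n); print(n,np.round(c["intrinsics"],1).tolist(),c["k1"],np.round(c["T"],3).tolist())
for n in ["scene","top"]:
    cv2.imwrite(f"pics/{n}0.png",cv2.resize(camera(n)[:,:,::-1],(800,500),interpolation=cv2.INTER_AREA))
E
```

```text
pics
{'time_s': 0.0, 'joint_positions': [-1.371, 0.3, 1.522, -0.0, 1.321, -0.067], 'joint_velocities': [-0.001, 0.001, 0.0, -0.001, -0.001, 0.002], 'effort': [-0.002, -53.181, -35.273, 0.071, 0.024, -0.0], 'ee_pos': [0.145, -0.53, 0.205], 'orientation': [0.991, 0.133, -0.0, -0.001], 'wrist_force': [-0.009, 0.877, 0.441], 'torque': [-0.01, -0.013, -0.057], 'grasp_force': 0.0, 'grip_width': 0.094}
scene [[444.8, 0.0, 321.1], [0.0, 444.8, 204.4], [0.0, 0.0, 1.0]] -0.04106013344099532 [[-0.687, -0.544, 0.482, 1.126], [0.726, -0.519, 0.45, 0.643], [0.005, 0.659, 0.752, 0.992], [0.0, 0.0, 0.0, 1.0]]
top [[463.5, 0.0, 320.8], [0.0, 463.5, 201.1], [0.0, 0.0, 1.0]] -0.015089202061882292 [[-0.028, 0.981, -0.19, 0.212], [-0.999, -0.031, -0.011, 0.061], [-0.016, 0.19, 0.982, 1.582], [0.0, 0.0, 0.0, 1.0]]
wrist [[278.1, 0.0, 318.3], [0.0, 278.1, 199.2], [0.0, 0.0, 1.0]] -0.004320501449939612 [[0.262, 0.938, 0.227, 0.211], [-0.965, 0.256, 0.06, -0.512], [-0.002, -0.234, 0.972, 0.384], [0.0, 0.0, 0.0, 1.0]]
```

View pics/scene0.png

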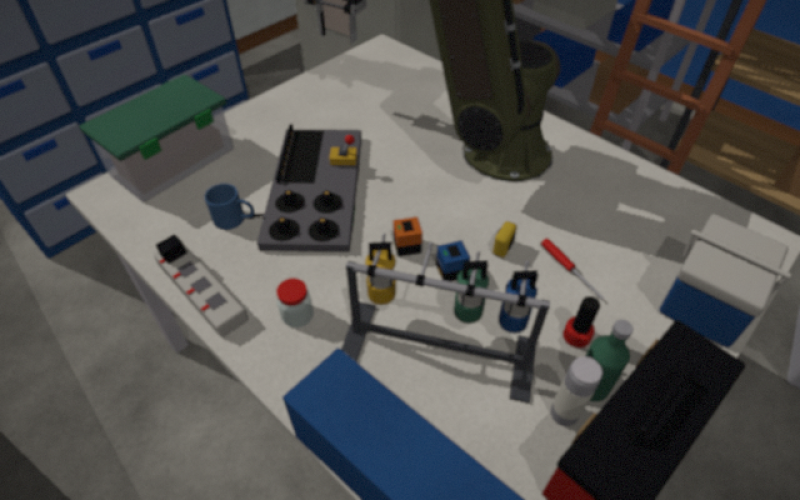

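View pics/top0.png

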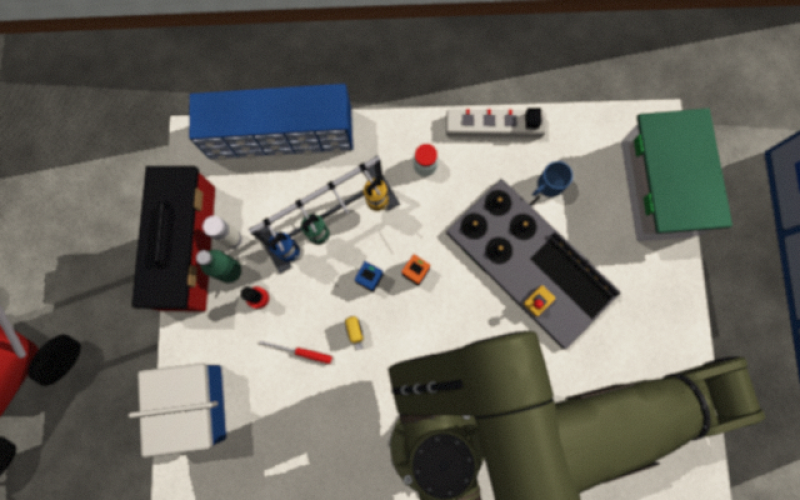

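The scene shows yellow, green and blue lanterns on the rail and two packs, orange and blue. No grey pack or red lantern is visible. In the top picture the station corners are at about (500,182), (620,292), (568,347) and (447,233), and the rail bar runs from (253,232) to (380,160). Next I'll write a helper for ray casting.

```bash
cat > h.py <<'E'
from bench import arm,camera,camera_info
import cv2,numpy as np
from scipy.spatial.transform import Rotation as R
def ray(ci,uv):
    K=np.array(ci["intrinsics"]);T=np.array(ci["T"])
    p=cv2.undistortPoints(np.array(uv,float).reshape(-1,1,2),K,np.array([ci["k1"],0,0,0.])).reshape(-1,2)
    d=np.c_[p[:,0],-p[:,1],-np.ones(len(p))]@T[:3,:3].T
    return T[:3,3],d
def plane(ci,uv,z):
    o,d=ray(ci,uv); return o+d*((z-o[2])/d[:,2])[:,None]
def proj(ci,P):
    K=np.array(ci["intrinsics"]);T=np.array(ci["T"])
    q=(np.atleast_2d(P)-T[:3,3])@T[:3,:3]; s=np.c_[q[:,0],-q[:,1]]/-q[:,2:]
    s=s*(1+ci["k1"]*(s**2).sum(1))[:,None]
    return s@K[:2,:2].T+K[:2,2]
def blobs(img,lo,hi,amin=30):
    m=cv2.inRange(cv2.cvtColor(img,cv2.COLOR_RGB2HSV),lo,hi)
    cs,_=cv2.findContours(m,cv2.RETR_EXTERNAL,cv2.CHAIN_APPROX_NONE)
    return sorted([c for c in cs if cv2.contourArea(c)>amin],key=cv2.contourArea,reverse=True)
def cen(c):
    m=cv2.moments(c); return np.array([m['m10'],m['m01']])/m['m00']
def snap(n,name=None,crop=None,scale=1):
    ci=camera_info(n);im=camera(n)
    if name:
        o=im if crop is None else im[crop[1]:crop[3],crop[0]:crop[2]]
        cv2.imwrite("pics/"+name,cv2.resize(o[:,:,::-1],None,fx=scale,fy=scale,interpolation=cv2.INTER_CUBIC))
    return ci,im
def go(P,yaw):
    """move to world P, tool straight down, tool y axis along world heading yaw (mod pi): print row numbers"""
    s=arm.observe();p=np.array(s["ee_pos"]);r=R.from_quat(s["orientation"])
    best=None
    for k in (0,np.pi):
        y=np.array([np.cos(yaw+k),np.sin(yaw+k),0]);z=np.array([0,0,-1.]);x=np.cross(y,z)
        rv=(r.inv()*R.from_matrix(np.c_[x,y,z])).as_rotvec()
        if best is None or np.linalg.norm(rv)<np.linalg.norm(best): best=rv
    print("row",np.round(best/(np.pi/4),3),np.round(r.inv().apply(np.array(P)-p)/.3,3),"turn deg",round(np.degrees(np.linalg.norm(best)),1),"mm",round(1e3*np.linalg.norm(np.array(P)-p)), "q6",round(s["joint_positions"][5],2))
E
python3 - <<'E'
from h import *
ci,im=snap("top","t1.png",(180,110,510,290),2.4)
for n,uv,z in [("station corners",[(500,182),(620,292),(568,347),(447,233)],.03),("rail bar",[(253,232),(380,160)],.2175),("orange",[(416,267)],.072),("blue",[(369,274)],.072),("posts",[(497,201),(471,229),(522,225),(498,249)],.064),
 ("lant tops",[(285,243),(316,225),(377,186)],.2)]:
    print(n,plane(ci,np.array(uv)/1.25,z).round(3).tolist())
E
```

```text
station corners [[0.7, -0.204, 0.03], [0.383, -0.506, 0.03], [0.242, -0.355, 0.03], [0.56, -0.05, 0.03]]
rail bar [[0.535, 0.433, 0.218], [0.708, 0.121, 0.218]]
orange [[0.461, 0.039, 0.072]]
blue [[0.446, 0.163, 0.072]]
posts [[0.636, -0.187, 0.064], [0.561, -0.112, 0.064], [0.568, -0.25, 0.064], [0.504, -0.181, 0.064]]
lant tops [[0.509, 0.359, 0.2], [0.552, 0.283, 0.2], [0.647, 0.131, 0.2]]
```

View pics/t1.png

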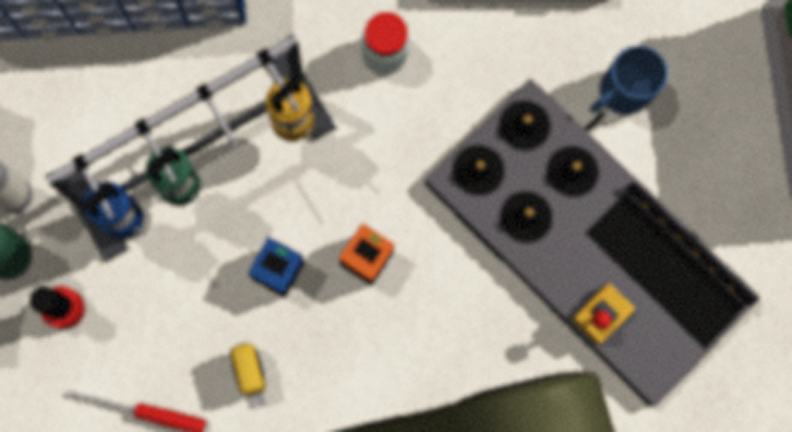

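The crop shows the four posts with brass tips at crop (480,166), (529,213), (529,117) and (578,164). The strip and shelf are at about (650,260), the switch at (605,318), the orange pack at (366,253) and the blue pack at (276,266). I'll move over the station for a closer wrist view.

```bash
python3 -c "
from h import *
go((0.45,-0.29,0.27),np.radians(-60))"
```

```text
row [-0.001 -0.    -0.327] [ 1.192 -0.505 -0.216] turn deg 14.7 mm 394 q6 -0.07
```

```bash
python3 -m jog '0 0 -0.33 0.3 0 -0.22 1;0 0 -0.33 0.6 -0.25 -0.22 1;0 0 -0.33 1 -0.5 -0.22 1;0 0 -0.33 1 -0.5 -0.22 1;0 0 -0.33 1 -0.5 -0.22 1;0 0 -0.33 1 -0.5 -0.22 1;0 0 -0.33 1 -0.5 -0.22 1;0 0 -0.33 1 -0.5 -0.22 1;0 0 -0.33 1 -0.5 -0.22 1;0 0 -0.33 1 -0.5 -0.22 1' && python3 -c "
from h import *
snap('wrist','w1.png',None,1.25)
go((0.45,-0.29,0.27),np.radians(-60))"
```

```text
time_s: 1.15
ee_pos: [0.3942, -0.3073, 0.2711]
orientation: [0.966, 0.26, -0.0, -0.0]
wrist_force: [-0.2, 0.7, 0.5]
grip_width: 0.0941
grasp_force: 0.0
row [-0.001  0.     0.001] [0.191 0.043 0.004] turn deg 0.1 mm 59 q6 0.31
```

View pics/w1.png

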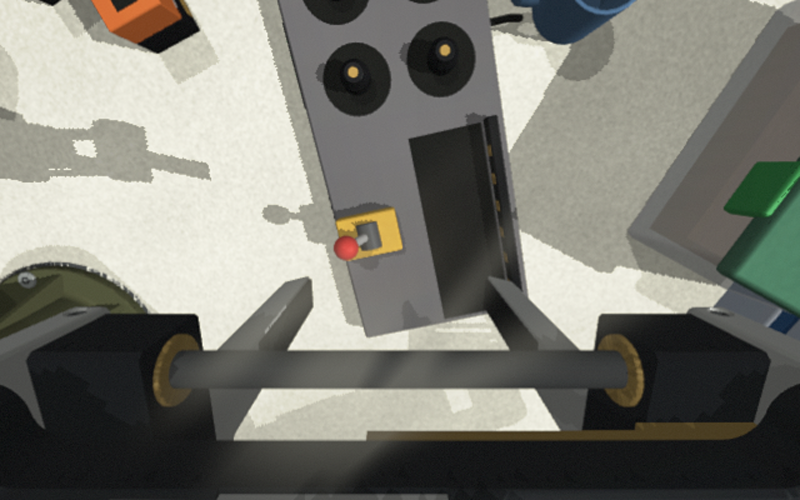

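The wrist camera sees forward of the gripper. Two posts show at (353,72) and (445,50), the knob is at (346,247), and the strip runs from (488,120) to (515,290). I'll back up to bring the whole station into view.

```bash
python3 -m jog '0 0 0 -0.15 0 -0.1 1;0 0 0 -0.3 0 -0.2 1;0 0 0 -0.33 0 -0.2 1;0 0 0 -0.33 0 -0.2 1;0 0 0 -0.33 0 -0.2 1' && python3 - <<'E'
from h import *
ci,im=snap('wrist','w2.png',(180,0,580,300),2)
np.savez('w2.npz',im=im,T=ci["T"]); import json; 
for c in blobs(im,(15,110,90),(28,255,255),3)[:14]:
    print(cen(c).round(1),cv2.contourArea(c),plane(ci,[cen(c)],.064).round(4)[0])
for c in blobs(im,(0,150,90),(5,255,255),20)[:3]: print('red',cen(c).round(1),cv2.contourArea(c),cv2.minEnclosingCircle(c))
E
```

```text
time_s: 1.7
ee_pos: [0.3088, -0.3568, 0.3309]
orientation: [0.966, 0.259, -0.0, -0.0]
wrist_force: [0.1, 0.6, -0.3]
grip_width: 0.0941
grasp_force: 0.0
[301.4 118.6] 820.5 [ 0.3721 -0.2886  0.064 ]
[11.3 10.4] 223.0 [0.2957 0.1433 0.064 ]
[509.4 294.2] 118.5 [ 0.2937 -0.761   0.064 ]
[507.9 319.7] 23.5 [ 0.2508 -0.7923  0.064 ]
[125.2 310.9] 16.5 [-0.0851 -0.1735  0.064 ]
[125.9 295.7] 6.0 [-0.0546 -0.1635  0.064 ]
[129.6 283.4] 5.5 [-0.0279 -0.1604  0.064 ]
red [280.2 121. ] 209.5 ((280.2068176269531, 120.89790344238281), 8.713729858398438)
```

View pics/w2.png

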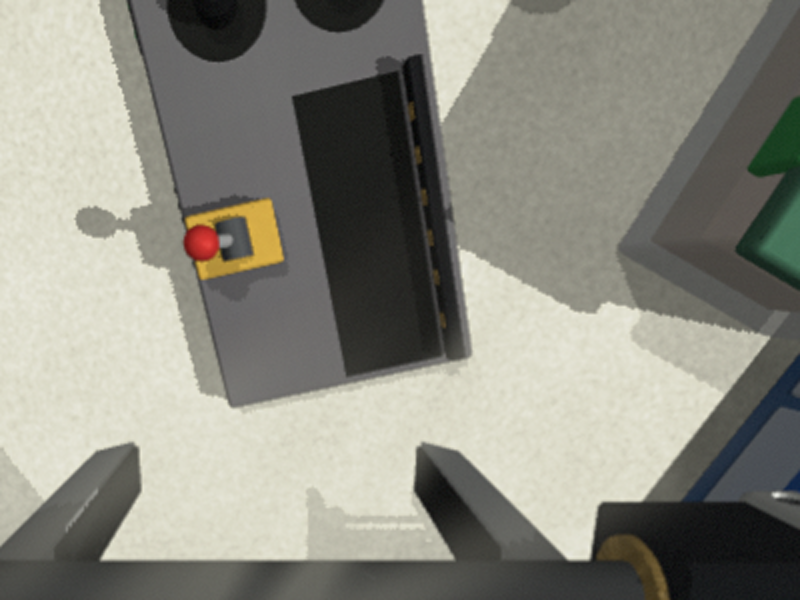

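The full strip is visible, with its foot from (399,73) to (440,357) in the crop. The plinth's right-end corners are at (232,406) and (470,357), and the knob is at (202,243). Next I'll look at the posts, with no turn.

```bash
python3 -m jog '0 0 0 0.15 0 0 1;0 0 0 0.3 -0.1 0 1;0 0 0 0.45 -0.2 0 1;0 0 0 0.5 -0.25 0 1;0 0 0 0.5 -0.25 0 1;0 0 0 0.5 -0.25 0 1;0 0 0 0.5 -0.25 0 1' && python3 - <<'E'
from h import *
d=np.load('w2.npz'); c2=dict(camera_info('wrist'));c2["T"]=d["T"]
U=lambda l:np.array(l,float)/2+[180,0]
P=plane(c2,U([(232,406),(470,357),(132,0),(399,73),(440,357),(418,60),(470,357)]),.03)
print(P.round(4).tolist())
f=P[2]-P[0];e=P[1]-P[0];s=P[4]-P[3];print('yaw from front',np.degrees(np.arctan2(f[1],f[0]))-90,'end',np.degrees(np.arctan2(e[1],e[0])),np.linalg.norm(e),'strip',np.degrees(np.arctan2(-s[1],-s[0]))-90,np.linalg.norm(s))
ci,im=snap('wrist','w3.png',None,1.25)
for c in blobs(im,(12,80,90),(28,255,255),3)[:14]:
    print(cen(c).round(1),cv2.contourArea(c),plane(ci,[cen(c)],.064).round(4)[0])
E
```

```text
time_s: 2.45
ee_pos: [0.4012, -0.2167, 0.331]
orientation: [0.966, 0.26, -0.0, -0.0]
wrist_force: [1.1, -0.5, -0.3]
grip_width: 0.0941
grasp_force: 0.0
[[0.2414, -0.3482, 0.03], [0.3836, -0.5067, 0.03], [0.4819, -0.1288, 0.03], [0.5407, -0.3316, 0.03], [0.3706, -0.484, 0.03], [0.5558, -0.3394, 0.03], [0.3836, -0.5067, 0.03]]
yaw from front -47.63454334267578 end -48.086664734171976 0.21298255491698617 strip -48.146080589169856 0.2284535402365157
[52.4 86.2] 1350.5 [0.3175 0.2005 0.064 ]
[344.4 205.9] 764.5 [ 0.3786 -0.2783  0.064 ]
[507.7 288.1] 120.0 [ 0.3949 -0.6108  0.064 ]
[509.6 315. ] 73.0 [ 0.3535 -0.649   0.064 ]
[196.5  44.7] 56.0 [0.4784 0.0347 0.064 ]
[ 65.6 111.7] 49.5 [0.2916 0.1713 0.064 ]
[324.2  36.9] 42.0 [ 0.5803 -0.1215  0.064 ]
[389.5  21.4] 41.5 [ 0.6445 -0.1922  0.064 ]
[124.9 301.7] 36.5 [ 0.0246 -0.0269  0.064 ]
[337.1 104.4] 36.0 [ 0.5099 -0.1855  0.064 ]
[399.1  90.3] 34.5 [ 0.5741 -0.256   0.064 ]
[140.7  15.7] 25.0 [0.4731 0.1195 0.064 ]
[127.3 317.5] 21.0 [-0.0044 -0.0424  0.064 ]
[218.   53.5] 14.0 [0.4834 0.0024 0.064 ]
```

View pics/w3.png

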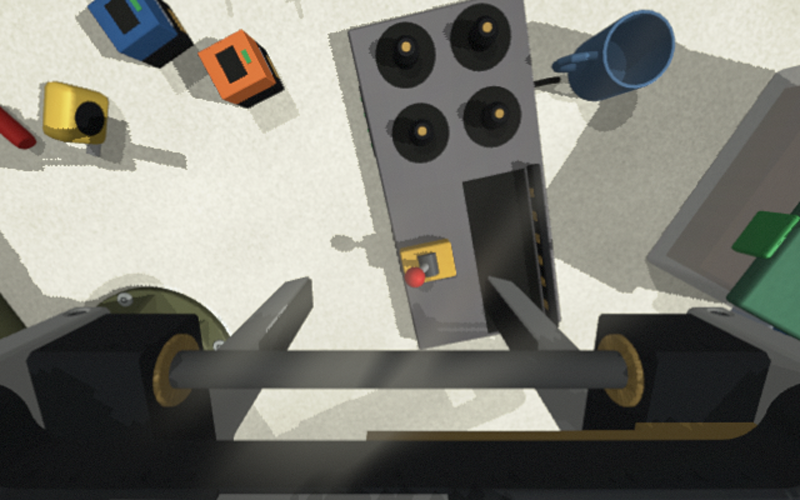

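All four posts are located, at about (0.5803,-0.1215), (0.6445,-0.1922), (0.5099,-0.1855) and (0.5741,-0.256). The station yaw is -47.75°. The orange and blue packs are at (240,68) and (140,25) in the picture, and the grey one is absent. I'll go over the packs.

```bash
python3 -m jog '0 0 0 0.1 -0.12 0 1;0 0 0 0.15 -0.25 0.1 1;0 0 0 0.2 -0.4 0.2 1;0 0 0 0.33 -0.55 0.27 1;0 0 0 0.33 -0.7 0.27 1;0 0 0 0.33 -0.83 0.27 1;0 0 0 0.33 -0.83 0.27 1;0 0 0 0.33 -0.83 0.27 1' && python3 - <<'E'
from h import *
ci,im=snap('wrist','w4.png',None,1.25)
np.savez('w4.npz',im=im,T=ci["T"])
for n,lo,hi in [("orange",(5,130,120),(14,255,255)),("blue",(100,110,50),(122,255,255))]:
    for c in blobs(im,lo,hi,300)[:3]:
        r=cv2.minAreaRect(c);b=cv2.boxPoints(r);P=plane(ci,b,.072)
        print(n,np.round(r[0],1),np.round(r[1],1),(b*1.25).round().tolist(),P[:,:2].round(3).tolist(),[round(1e3*np.linalg.norm(P[i]-P[i-1])) for i in range(4)])
E
```

```text
time_s: 3.3
ee_pos: [0.362, 0.0488, 0.2506]
orientation: [0.965, 0.261, 0.0, 0.0]
wrist_force: [-0.0, 0.4, 0.4]
grip_width: 0.0941
grasp_force: 0.0
orange [364.1 120.2] [45.1 49.6] [[415.0, 137.0], [472.0, 112.0], [495.0, 163.0], [439.0, 189.0]] [[0.452, 0.083], [0.5, 0.048], [0.471, 0.001], [0.422, 0.037]] [55, 59, 55, 61]
blue [270.   77.3] [54.4 49.4] [[294.0, 83.0], [346.0, 52.0], [381.0, 110.0], [328.0, 142.0]] [[0.437, 0.208], [0.486, 0.177], [0.458, 0.124], [0.406, 0.155]] [61, 58, 60, 60]
```

View pics/w4.png

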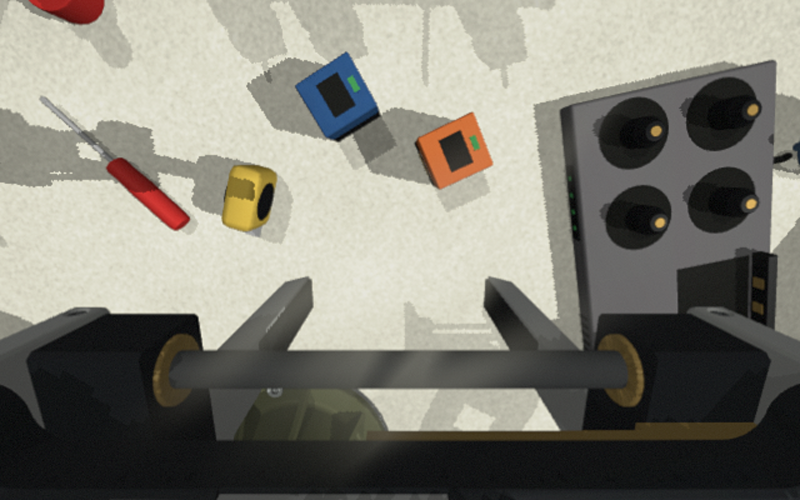

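Seen from above, the orange pack's top has corners (415,137), (472,112), (495,163) and (439,189). Its green mark gives the own-x (60 mm) direction at a heading of -34°. The blue pack is at (338,97). I'll grip across the brass faces, so the back finger passes above the 20 mm strip.

```bash
python3 -c "
from h import *
go((0.461,0.042,0.12),np.radians(-34.5))"
```

```text
row [ 0.    -0.    -0.564] [0.274 0.183 0.435] turn deg 25.4 mm 164 q6 1.08
```

```bash
python3 -m jog '0 0 -0.19 0.13 0.09 0.1 1;0 0 -0.38 0.27 0.18 0.2 1;0 0 -0.564 0.274 0.183 0.35 1;0 0 -0.564 0.274 0.183 0.435 1;0 0 -0.564 0.274 0.183 0.435 1;0 0 -0.564 0.274 0.183 0.55 1;0 0 -0.564 0.274 0.183 0.65 1;0 0 -0.564 0.274 0.183 0.735 1;0 0 -0.564 0.274 0.183 0.735 0;0 0 -0.564 0.274 0.183 0.735 0;0 0 -0.564 0.274 0.183 0.735 0;0 0 -0.564 0.274 0.183 0.735 0'
```

```text
time_s: 4.55
ee_pos: [0.4615, 0.0424, 0.0315]
orientation: [0.885, 0.466, 0.001, 0.001]
wrist_force: [0.6, -0.6, -1.0]
grip_width: 0.0656
grasp_force: 0.0
```

```bash
python3 -m jog '0 0 0 0 0 0 0;0 0 0 0 0 0 0;0 0 0 0 0 0 0;0 0 0 0 0 -0.15 0;0 0 0 0 0 -0.3 0;0 0 0 0 0 -0.4 0;0 0 0 0 0 -0.4 0;0 0 0 0 0 -0.4 0' && python3 -c "
from h import *
a=np.radians(-47.75);xs=np.array([np.cos(a),np.sin(a)]);ys=np.array([-xs[1],xs[0]]);O=np.array([.4687,-.3959])
for y in(-.035,.035): print((O-.034*xs+y*ys).round(4))
go((*(O-.034*xs-.035*ys),0.15),a)"
```

```text
time_s: 5.35
ee_pos: [0.4601, 0.0426, 0.1492]
orientation: [0.885, 0.466, -0.0, -0.0]
wrist_force: [-0.3, 0.1, -5.9]
grip_width: 0.0595
grasp_force: 30.0
[ 0.4199 -0.3943]
[ 0.4717 -0.3472]
row [-0.     0.     0.295] [-1.276  0.714 -0.002] turn deg 13.3 mm 439 q6 0.61
```

Grip width 59.5 mm confirms the brass-face grasp. I'll carry it to the shelf.

```bash
python3 -m jog '0 0 0.05 -0.13 0.07 0 0;0 0 0.1 -0.26 0.14 0 0;0 0 0.15 -0.4 0.22 0 0;0 0 0.2 -0.53 0.3 0 0;0 0 0.25 -0.66 0.37 0 0;0 0 0.295 -0.79 0.44 0 0;0 0 0.295 -0.92 0.51 0 0;0 0 0.295 -1 0.6 0 0;0 0 0.295 -1 0.7 0 0;0 0 0.295 -1 0.7 0 0;0 0 0.295 -1 0.7 0 0' && python3 -c "
from h import *
go((.4199,-.3943,0.15),np.radians(-47.75))"
```

```text
time_s: 6.45
ee_pos: [0.463, -0.323, 0.1472]
orientation: [0.933, 0.36, -0.001, -0.002]
wrist_force: [0.3, 0.2, -3.4]
grip_width: 0.0596
grasp_force: 30.0
row [-0.006  0.001 -0.   ] [-0.266  0.079 -0.01 ] turn deg 0.3 mm 83 q6 0.16
```

```bash
python3 -m jog '-0.006 0 0 -0.15 0.059 0 0;-0.006 0 0 -0.266 0.059 0 0;-0.006 0 0 -0.266 0.059 0 0;-0.006 0 0 -0.266 0.059 0.1 0;-0.006 0 0 -0.266 0.059 0.19 0;-0.006 0 0 -0.266 0.059 0.24 0;-0.006 0 0 -0.266 0.059 0.265 0;-0.006 0 0 -0.266 0.059 0.272 0;-0.006 0 0 -0.266 0.059 0.272 0' && python3 -c "
from h import *
ci,im=snap('wrist','w5.png',None,1.25)
go((.4199,-.3943,0.0615),np.radians(-47.75))"
```

```text
time_s: 7.35
ee_pos: [0.4169, -0.3904, 0.069]
orientation: [0.933, 0.36, 0.001, 0.003]
wrist_force: [-1.1, 0.2, -4.0]
grip_width: 0.0601
grasp_force: 30.0
row [ 0.008 -0.     0.   ] [-0.001  0.015  0.026] turn deg 0.3 mm 9 q6 0.02
```

View pics/w5.png

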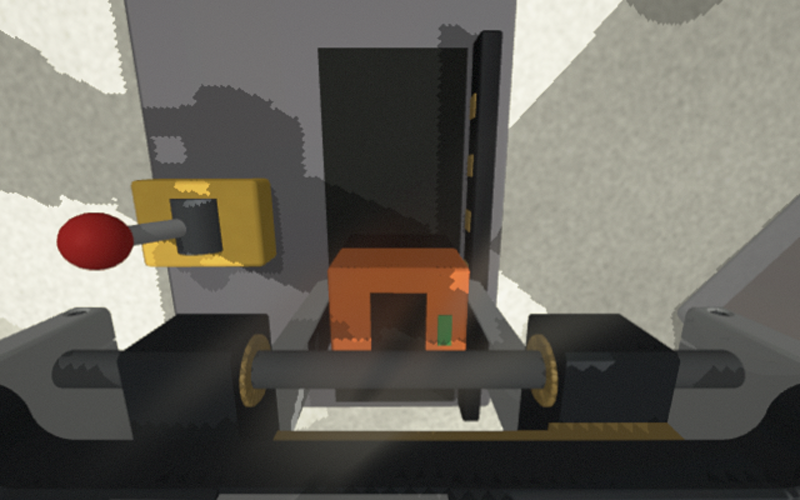

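The pack hangs just in front of the strip, above the mat, with the back finger clear of the strip. I'll lower it, then push it towards the strip.

```bash
python3 -m jog '0.008 0 0 0 0 0.01 0;0.008 0 0 0 0 0.018 0;0.008 0 0 0 0 0.022 0;0.008 0 0 0 0 0.022 0' && python3 -m jog '0 0 0 0 0 0.003 0;0 0 0 0 0 0.003 0'
```

```text
time_s: 7.8
ee_pos: [0.4166, -0.3904, 0.0617]
orientation: [0.933, 0.36, -0.0, -0.001]
wrist_force: [0.1, 0.1, -4.3]
grip_width: 0.0601
grasp_force: 30.0
time_s: 8.0
ee_pos: [0.4167, -0.3904, 0.0615]
orientation: [0.933, 0.36, -0.0, -0.001]
wrist_force: [-2.7, 3.6, 4.6]
grip_width: 0.06
grasp_force: 30.0
```

```bash
python3 -m jog '0 0 0 0 0.007 -0.002 0;0 0 0 0 0.014 -0.002 0;0 0 0 0 0.017 -0.002 0;0 0 0 0 0.017 -0.002 0'; python3 -m jog '0 0 0 0 0.005 0 0;0 0 0 0 0.008 0 0;0 0 0 0 0.008 0 0'
```

```text
time_s: 8.4
ee_pos: [0.4202, -0.3943, 0.0615]
orientation: [0.933, 0.36, -0.0, -0.001]
wrist_force: [-0.5, 2.4, 0.1]
grip_width: 0.0601
grasp_force: 30.0
time_s: 8.7
ee_pos: [0.4218, -0.3961, 0.0615]
orientation: [0.933, 0.36, -0.0, -0.001]
wrist_force: [-1.9, 3.3, 2.0]
grip_width: 0.0601
grasp_force: 30.0
```

```bash
python3 -m jog '0 0 0 0 0.004 0 0;0 0 0 0 0.006 0 0;0 0 0 0 0.006 0 0'; python3 -m jog '0 0 0 0 0.004 0 0;0 0 0 0 0.006 0 0;0 0 0 0 0.006 0 0'
```

```text
time_s: 9.0
ee_pos: [0.4229, -0.3974, 0.0615]
orientation: [0.933, 0.36, -0.0, -0.001]
wrist_force: [-1.7, 2.9, 2.5]
grip_width: 0.0602
grasp_force: 30.0
time_s: 9.3
ee_pos: [0.4242, -0.3987, 0.0615]
orientation: [0.933, 0.36, -0.0, -0.001]
wrist_force: [-1.8, 2.0, 3.2]
grip_width: 0.06
grasp_force: 30.0
```

```bash
python3 -m jog '0 0 0 0 0.004 0 0;0 0 0 0 0.006 0 0;0 0 0 0 0.006 0 0'; python3 -m jog '0 0 0 0 0.004 0 0;0 0 0 0 0.006 0 0;0 0 0 0 0.006 0 0'; python3 -c "
from h import *
ci,im=snap('wrist','w6.png',(240,0,440,280),3)
"
```

```text
time_s: 9.6
ee_pos: [0.4251, -0.3998, 0.0615]
orientation: [0.933, 0.36, -0.0, -0.001]
wrist_force: [-5.2, 5.1, 6.0]
grip_width: 0.0601
grasp_force: 30.0
time_s: 9.9
ee_pos: [0.4253, -0.3999, 0.0616]
orientation: [0.933, 0.361, -0.001, -0.003]
wrist_force: [-14.3, 15.0, 16.4]
grip_width: 0.0597
grasp_force: 30.0
```

Contact force rose to about 20 N at (0.4253,-0.3999), so the pack is against the strip. I'll unload, release and retreat straight up.

```bash
python3 -m jog '0 0 0 0 -0.006 -0.004 0;0 0 0 0 -0.006 -0.004 0' ; python3 -m jog '0 0 0 0 0 0 0.75;0 0 0 0 0 0 0.75;0 0 0 0 0 0 0.75;0 0 0 0 0.012 0 0.75;0 0 0 0 0.018 0 0.75;0 0 0 0 0.018 0 0.75'
```

```text
time_s: 10.15
ee_pos: [0.4251, -0.3998, 0.0622]
orientation: [0.933, 0.36, -0.0, -0.001]
wrist_force: [-1.3, 2.2, -3.1]
grip_width: 0.0598
grasp_force: 30.0
time_s: 10.75
ee_pos: [0.4286, -0.4037, 0.0627]
orientation: [0.933, 0.36, -0.001, -0.002]
wrist_force: [-5.8, 4.8, 5.6]
grip_width: 0.0706
grasp_force: 3.5
```

```bash
python3 -m jog '0 0 0 0 -0.015 0 0.85;0 0 0 0 -0.015 0 0.85;0 0 0 0 -0.015 -0.12 0.85;0 0 0 0 -0.015 -0.28 0.85;0 0 0 0 -0.015 -0.42 1;0 0 0 0 -0.015 -0.5 1;0 0 0 0 -0.015 -0.5 1' && python3 -c "
from h import *
ci,im=snap('wrist','w7.png',None,1.25)
go((.373,.099,0.212),np.radians(-47.75))"
```

```text
time_s: 11.45
ee_pos: [0.427, -0.4017, 0.2166]
orientation: [0.933, 0.36, 0.001, 0.002]
wrist_force: [0.5, 0.5, 0.9]
grip_width: 0.0936
grasp_force: 0.0
row [ 0.002 -0.    -0.   ] [ 0.989 -1.354  0.004] turn deg 0.1 mm 503 q6 0.02
```

View pics/w7.png

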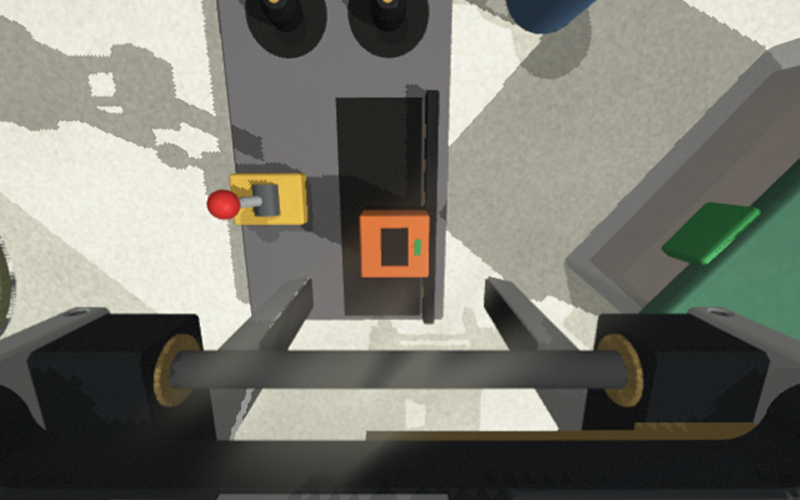

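The orange pack stands square, flush to the strip, at about (395,244). Now the blue pack.

```bash
python3 -m jog '0 0 0 0.12 -0.11 0 1;0 0 0 0.24 -0.22 0 1;0 0 0 0.36 -0.34 0 1;0 0 0 0.46 -0.46 0 1;0 0 0 0.55 -0.6 0 1;0 0 0 0.65 -0.72 0 1;0 0 0 0.75 -0.85 0 1;0 0 0 0.83 -1 0 1;0 0 0 0.83 -1 0 1' && python3 -m jog '0 0 0 0.08 -0.13 0 1;0 0 0 0.16 -0.26 0 1;0 0 0 0.16 -0.354 0 1;0 0 0 0.16 -0.354 0 1;0 0 0 0.16 -0.354 0 1' && python3 - <<'E'
from h import *
ci,im=snap('wrist','w8.png',(200,0,520,240),2.4)
for c in blobs(im,(100,110,50),(122,255,255),300)[:3]:
    r=cv2.minAreaRect(c);print(cen(c),cv2.contourArea(c),plane(ci,[cen(c)],.072).round(4))
    a=cv2.approxPolyDP(cv2.convexHull(c),3,True).reshape(-1,2);print(a.tolist(),plane(ci,a,.072)[:,:2].round(3).tolist())
for c in blobs(im,(50,80,50),(85,255,255),5)[:5]: print('green',cen(c),cv2.contourArea(c))
E
```

```text
time_s: 12.4
ee_pos: [0.4072, -0.0072, 0.2119]
orientation: [0.932, 0.363, -0.001, -0.001]
wrist_force: [-0.3, -0.5, 0.8]
grip_width: 0.0941
grasp_force: 0.0
time_s: 12.9
ee_pos: [0.3729, 0.0993, 0.2125]
orientation: [0.933, 0.361, -0.001, -0.001]
wrist_force: [0.5, -0.2, 0.1]
grip_width: 0.0938
grasp_force: 0.0
[318.04165895 100.35518114] 2700.5 [[0.4477 0.1691 0.072 ]]
[[335, 67], [350, 116], [302, 133], [285, 85]] [[0.485, 0.178], [0.459, 0.132], [0.41, 0.159], [0.435, 0.206]]
green [335.60483871  94.53225806] 62.0
```

View pics/w8.png

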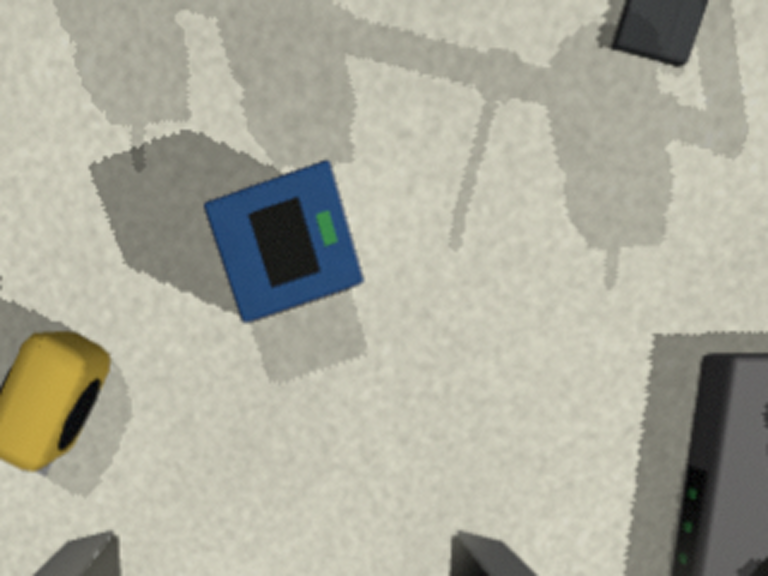

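The blue pack is centred at crop (284,240), with the green mark along its own x. That puts it at (0.4475,0.169) with heading -29°.

```bash
python3 -c "
from h import *
go((.4475,.169,0.0315),np.radians(-29.2))"
```

```text
row [-0.003  0.001 -0.413] [ 0.341 -0.005  0.604] turn deg 18.6 mm 208 q6 1.0
```

```bash
python3 -m jog '0 0 -0.19 0.15 0 0.05 1;0 0 -0.38 0.3 0 0.1 1;0 0 -0.413 0.341 -0.005 0.2 1;0 0 -0.413 0.341 -0.005 0.3 1;0 0 -0.413 0.341 -0.005 0.42 1;0 0 -0.413 0.341 -0.005 0.52 1;0 0 -0.413 0.341 -0.005 0.6 1;0 0 -0.413 0.341 -0.005 0.604 0;0 0 -0.413 0.341 -0.005 0.604 0;0 0 -0.413 0.341 -0.005 0.604 0;0 0 -0.413 0.341 -0.005 0.604 0;0 0 -0.413 0.341 -0.005 0.604 0' && python3 -m jog '0 0 0 0 0 0 0;0 0 0 0 0 0 0;0 0 0 0 0 -0.15 0;0 0 0 0 0 -0.3 0;0 0 0 0 0 -0.4 0;0 0 0 0 0 -0.4 0;0 0 0 0 0 -0.4 0' && python3 -c "
from h import *
a=np.radians(-47.75);xs=np.array([np.cos(a),np.sin(a)]);ys=np.array([-xs[1],xs[0]]);O=np.array([.4713,-.3987])
p=O-.035*xs+.035*ys;print(p)
go((*p,0.15),a)"
```

```text
time_s: 14.15
ee_pos: [0.4481, 0.1697, 0.0331]
orientation: [0.862, 0.506, 0.001, -0.0]
wrist_force: [-0.0, -2.0, 7.3]
grip_width: 0.0599
grasp_force: 30.0
time_s: 14.85
ee_pos: [0.447, 0.1694, 0.1511]
orientation: [0.862, 0.506, -0.001, -0.001]
wrist_force: [-0.1, 0.6, -7.1]
grip_width: 0.0595
grasp_force: 30.0
[ 0.4736748  -0.34925953]
row [-0.003  0.001  0.413] [-1.466  0.92   0.002] turn deg 18.6 mm 519 q6 0.79
```

```bash
python3 -m jog '0 0 0.05 -0.13 0.07 0 0;0 0 0.1 -0.26 0.16 0 0;0 0 0.15 -0.4 0.25 0 0;0 0 0.2 -0.53 0.33 0 0;0 0 0.25 -0.66 0.41 0 0;0 0 0.3 -0.79 0.5 0 0;0 0 0.35 -0.92 0.58 0 0;0 0 0.413 -1 0.65 0 0;0 0 0.413 -1 0.65 0 0;0 0 0.413 -1 0.65 0 0;0 0 0.413 -1 0.65 0 0' && python3 -c "
from h import *
go((.4737,-.3493,0.15),np.radians(-47.75))"
```

```text
time_s: 15.95
ee_pos: [0.471, -0.1865, 0.1502]
orientation: [0.933, 0.361, -0.001, -0.002]
wrist_force: [0.5, -0.4, -6.0]
grip_width: 0.06
grasp_force: 30.0
row [-0.005  0.001  0.001] [-0.359  0.408 -0.001] turn deg 0.2 mm 163 q6 0.38
```

```bash
python3 -m jog '-0.005 0 0 -0.11 0.12 0 0;-0.005 0 0 -0.22 0.24 0 0;-0.005 0 0 -0.359 0.39 0 0;-0.005 0 0 -0.359 0.408 0 0;-0.005 0 0 -0.359 0.408 0 0;-0.005 0 0 -0.359 0.408 0 0;-0.005 0 0 -0.359 0.408 0.1 0;-0.005 0 0 -0.359 0.408 0.19 0;-0.005 0 0 -0.359 0.408 0.24 0;-0.005 0 0 -0.359 0.408 0.265 0;-0.005 0 0 -0.359 0.408 0.273 0;-0.005 0 0 -0.359 0.408 0.273 0' && python3 -c "
from h import *
snap('wrist','w9.png',(240,60,460,290),3)
go((.4737,-.3493,0.0635),np.radians(-47.75))"
```

```text
time_s: 17.15
ee_pos: [0.4745, -0.3504, 0.0703]
orientation: [0.933, 0.361, 0.001, 0.002]
wrist_force: [0.0, -0.1, -5.0]
grip_width: 0.0601
grasp_force: 30.0
row [ 0.005 -0.     0.   ] [ 0.001 -0.005  0.024] turn deg 0.2 mm 7 q6 0.14
```

```bash
python3 -m jog '0.005 0 0 0 0 0.01 0;0.005 0 0 0 0 0.02 0;0.005 0 0 0 0 0.022 0;0.005 0 0 0 0 0.022 0' && python3 -m jog '0 0 0 0 0.005 0.003 0;0 0 0 0 0.009 0.003 0;0 0 0 0 0.009 0.003 0'
```

```text
time_s: 17.6
ee_pos: [0.4743, -0.3506, 0.0636]
orientation: [0.933, 0.36, -0.0, -0.0]
wrist_force: [-0.6, 1.0, 1.9]
grip_width: 0.0599
grasp_force: 30.0
time_s: 17.9
ee_pos: [0.476, -0.3521, 0.0632]
orientation: [0.933, 0.36, -0.0, -0.001]
wrist_force: [-5.1, 8.0, 12.1]
grip_width: 0.0601
grasp_force: 30.0
```

```bash
python3 -m jog '0 0 0 0 0.003 -0.003 0;0 0 0 0 0.005 -0.003 0;0 0 0 0 0.005 -0.003 0' && python3 -m jog '0 0 0 0 0.003 0 0;0 0 0 0 0.006 0 0;0 0 0 0 0.006 0 0'
```

```text
time_s: 18.2
ee_pos: [0.4765, -0.3529, 0.0633]
orientation: [0.933, 0.361, -0.001, -0.002]
wrist_force: [-5.7, 7.7, 7.9]
grip_width: 0.0598
grasp_force: 30.0
time_s: 18.5
ee_pos: [0.4766, -0.3531, 0.0634]
orientation: [0.933, 0.361, -0.002, -0.003]
wrist_force: [-16.9, 16.8, 17.5]
grip_width: 0.0602
grasp_force: 30.0
```

Contact with the strip at 24 N. I'll unload, release, nudge gently with the front finger, and retreat.

```bash
python3 -m jog '0 0 0 0 -0.006 -0.004 0;0 0 0 0 -0.006 -0.004 0' && python3 -m jog '0 0 0 0 0 0 0.75;0 0 0 0 0 0 0.75;0 0 0 0 0 0 0.75;0 0 0 0 0.012 0 0.75;0 0 0 0 0.018 0 0.75;0 0 0 0 0.018 0 0.75' && python3 -m jog '0 0 0 0 -0.015 0 0.85;0 0 0 0 -0.015 0 0.85;0 0 0 0 -0.015 -0.12 0.85;0 0 0 0 -0.015 -0.28 0.85;0 0 0 0 -0.015 -0.42 1;0 0 0 0 -0.1 -0.55 1;0 0 0 -0.15 -0.1 -0.6 1;0 0 0 -0.25 -0.1 -0.6 1;0 0 0 -0.25 -0.1 -0.6 1' && python3 -c "
from h import *
ci,im=snap('wrist','w10.png',(180,0,500,250),2.4)
go((.45,.2,0.30),np.radians(-61))"
```

```text
time_s: 18.7
ee_pos: [0.4764, -0.353, 0.0637]
orientation: [0.933, 0.36, -0.001, -0.002]
wrist_force: [-3.7, 3.9, -2.7]
grip_width: 0.0599
grasp_force: 30.0
time_s: 19.3
ee_pos: [0.4799, -0.3569, 0.0642]
orientation: [0.933, 0.36, -0.001, -0.002]
wrist_force: [-8.4, 7.6, 8.9]
grip_width: 0.0707
grasp_force: 5.4
time_s: 20.2
ee_pos: [0.4031, -0.3879, 0.2449]
orientation: [0.933, 0.359, -0.0, 0.0]
wrist_force: [0.7, 0.1, 0.2]
grip_width: 0.094
grasp_force: 0.0
row [-0.001  0.     0.291] [ 1.425 -1.349 -0.184] turn deg 13.1 mm 591 q6 0.01
```

View pics/w10.png

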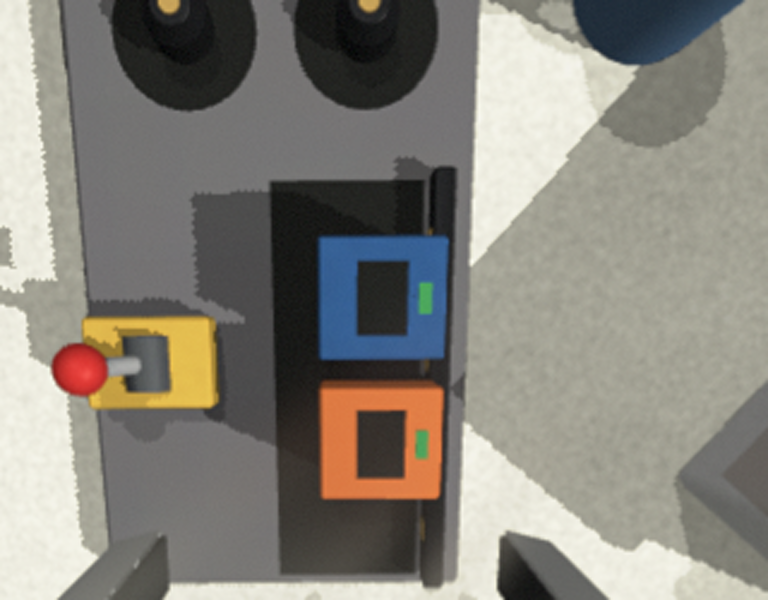

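Both packs stand flush in a close row, at crop (382,298) and (382,440). Now the lanterns: I'll move to a pose in front of the rail.

```bash
python3 -m jog '0 0 0.1 0.12 -0.1 -0.1 1;0 0 0.2 0.24 -0.21 -0.184 1;0 0 0.291 0.36 -0.32 -0.184 1;0 0 0.291 0.48 -0.43 -0.184 1;0 0 0.291 0.6 -0.54 -0.184 1;0 0 0.291 0.71 -0.66 -0.184 1;0 0 0.291 0.82 -0.78 -0.184 1;0 0 0.291 0.94 -0.88 -0.184 1;0 0 0.291 1 -1 -0.184 1;0 0 0.291 1 -1 -0.184 1' && python3 -c "
from h import *
go((.45,.2,0.30),np.radians(-61))"
```

```text
time_s: 21.25
ee_pos: [0.4248, 0.0421, 0.2998]
orientation: [0.967, 0.254, -0.0, -0.001]
wrist_force: [0.6, -0.3, 0.4]
grip_width: 0.0942
grasp_force: 0.0
row [-0.003 -0.     0.01 ] [ 0.332 -0.417  0.   ] turn deg 0.5 mm 160 q6 1.07
```

```bash
python3 -m jog '0 0 0.01 0.1 -0.13 0 1;0 0 0.01 0.2 -0.26 0 1;0 0 0.01 0.33 -0.4 0 1;0 0 0.01 0.33 -0.417 0 1;0 0 0.01 0.33 -0.417 0 1;0 0 0.01 0.33 -0.417 0 1' && cat > lan.py <<'E'
from h import *
HS={"yellow":((18,110,60),(32,255,255)),"green":((65,60,25),(95,255,255)),"blue":((100,110,35),(122,255,255))}
def look(names,pic=None):
    ci,im=snap('wrist',pic,None,1.25)
    im=im.copy(); im[240:]=0
    for n in names:
        for c in blobs(im,*HS[n],150)[:3]:
            h=cv2.convexHull(c); (u,v),r=cv2.minEnclosingCircle(h)
            print(n,cen(h).round(1),"circ",round(u,1),round(v,1),round(r,1),plane(ci,[(u,v)],.192).round(4)[0],"area",cv2.contourArea(c))
E
python3 -c "
from lan import *
look(['yellow','green','blue'],'l1.png')"
```

```text
time_s: 21.85
ee_pos: [0.451, 0.1945, 0.2998]
orientation: [0.969, 0.248, -0.001, -0.001]
wrist_force: [-0.9, -0.3, 0.3]
grip_width: 0.0936
grasp_force: 0.0
yellow [447.7  58.5] circ 445.5 53.5 50.3 [0.6313 0.1577 0.192 ] area 3428.0
yellow [273.4 233. ] circ 272.0 232.0 13.0 [0.3932 0.222  0.192 ] area 183.5
green [80.  28.9] circ 72.0 27.5 77.1 [0.4841 0.4746 0.192 ] area 5747.0
green [285.1  62.1] circ 285.5 59.9 36.1 [0.5541 0.2876 0.192 ] area 1682.0
blue [ 27.9 202.9] circ 26.0 198.5 48.1 [0.3008 0.4696 0.192 ] area 4066.0
blue [192.5  51.4] circ 186.5 51.0 35.1 [0.5164 0.3731 0.192 ] area 1735.0
blue [223.5  72.9] circ 219.8 68.7 27.8 [0.5172 0.3392 0.192 ] area 637.0
```

View pics/l1.png

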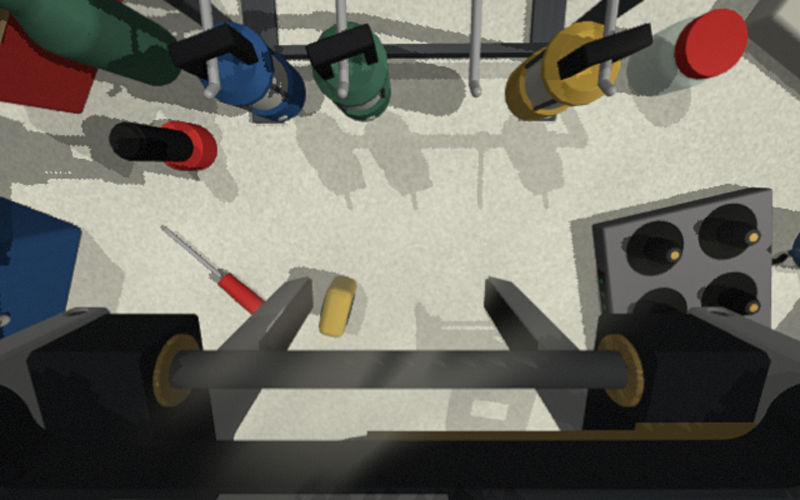

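The hook tips are evenly spaced at (213,92), (343,92), (475,92, empty) and (609,88). The handles are at about (214,48), (342,43) and (606,50), and each looks slightly yawed. I'll compute their positions.

```bash
python3 - <<'E'
from h import *
ci=camera_info('wrist')
t=plane(ci,np.array([(213,90),(343,90),(475,90),(609,86)])/1.25,.227);print(t.round(4).tolist())
d=t[0]-t[3];print(np.linalg.norm(d),'rail yaw',np.degrees(np.arctan2(d[1],d[0]))-90)
a=np.arctan2(d[1],d[0])-np.pi/2;x=np.array([np.cos(a),np.sin(a),0])
print('lantern est',(t[[0,1,3]]+.027*x).round(4).tolist())
for n,p in [('blue',[(172,52),(254,36)]),('green',[(308,52),(375,31)]),('yellow',[(560,68),(650,33)])]:
    q=plane(ci,np.array(p)/1.25,.231);e=q[0]-q[1];print(n,q.mean(0).round(4),1e3*np.linalg.norm(e),np.degrees(np.arctan2(e[1],e[0])))
g=t[3]+.027*x
go(g-.1*x-[0,0,g[2]-.30],a+np.pi/2)
E
```

```text
[[0.4945, 0.3609, 0.227], [0.5363, 0.2839, 0.227], [0.5787, 0.2059, 0.227], [0.6239, 0.1283, 0.227]]
0.2662350661773554 rail yaw 29.095014286935424
lantern est [[0.5181, 0.3741, 0.227], [0.5599, 0.297, 0.227], [0.6475, 0.1414, 0.227]]
blue [0.5204 0.3691 0.231 ] 54.952863153227305 128.1615728364171
green [0.5612 0.2969 0.231 ] 45.200838007150644 134.11971660266002
yellow [0.6379 0.1451 0.231 ] 59.17615793803754 138.9748076419226
row [-0.002  0.    -0.01 ] [ 0.157  0.471 -0.001] turn deg 0.5 mm 149 q6 1.4
```

```bash
python3 -m jog '0 0 -0.01 0.05 0.15 0 0.8;0 0 -0.01 0.1 0.3 0 0.8;0 0 -0.01 0.157 0.45 0 0.8;0 0 -0.01 0.157 0.471 0 0.8;0 0 -0.01 0.157 0.471 0 0.8;0 0 -0.01 0.157 0.471 0 0.8' && cat >> lan.py <<'E'
def handle(guess,pic=None,z=.231):
    """dark bar nearest the guess: centre and heading on plane z"""
    ci,im=snap('wrist')
    g=proj(ci,guess)[0];hsv=cv2.cvtColor(im,cv2.COLOR_RGB2HSV)
    m=((hsv[...,2]<48)).astype(np.uint8)*255;w=np.zeros_like(m);cv2.circle(w,tuple(int(v) for v in g),48,255,-1);m&=w
    m=cv2.morphologyEx(m,cv2.MORPH_OPEN,np.ones((5,5)))
    cs=[c for c in cv2.findContours(m,cv2.RETR_EXTERNAL,cv2.CHAIN_APPROX_NONE)[0] if cv2.contourArea(c)>80]
    for c in cs:
        b=cv2.boxPoints(cv2.minAreaRect(c));P=plane(ci,b,z);e=[P[1]-P[0],P[2]-P[1]];L=[np.linalg.norm(v) for v in e];k=int(np.argmax(L))
        print("c",P.mean(0).round(4)[:2],"px",b.mean(0).round(1),"L",np.round(np.array(L)*1e3,1),"heading",round(np.degrees(np.arctan2(e[k][1],e[k][0]))%180,1))
    if pic:
        o=im.copy();cv2.drawContours(o,cs,-1,(255,0,255),1);u,v=[int(x) for x in g]
        cv2.imwrite("pics/"+pic,cv2.resize(o[max(0,v-90):v+90,max(u-110,0):u+110,::-1],None,fx=3,fy=3))
E
python3 -c "
from lan import *
handle((.640,.144,.231),'y1.png')"
```

```text
time_s: 22.5
ee_pos: [0.5596, 0.0937, 0.3001]
orientation: [0.968, 0.251, -0.0, -0.001]
wrist_force: [-0.1, 0.9, -0.3]
grip_width: 0.075
grasp_force: 0.0
c [0.6497 0.137 ] px [326.9  93.7] L [53.2 22.4] heading 149.5
```

View pics/y1.png

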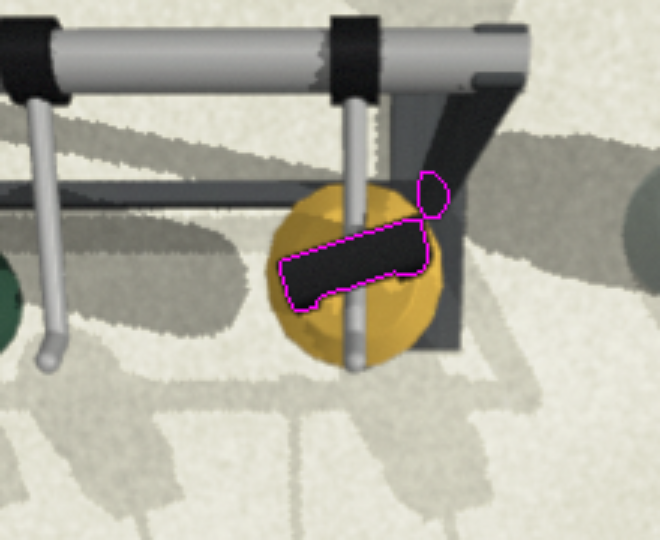

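The yellow handle's back edge runs from (279,262) to (421,219) and its centre is at about (357,263), straight under the camera. It is yawed about 17° to the rail, so I'll grip along the handle.

```bash
python3 - <<'E'
from h import *
ci=camera_info('wrist');u,v=[int(x) for x in proj(ci,(.640,.144,.231))[0]]
px=np.array([(357,263),(279,262),(421,219),(355,362)])/3+[max(u-110,0),max(0,v-90)]
P=plane(ci,px,.231);print(px.round(1).tolist(),P.round(4).tolist(),np.degrees(np.arctan2(*(P[1]-P[2])[[1,0]])),np.linalg.norm(P[1]-P[2]))
go((*P[0][:2],.26),np.arctan2(*(P[1]-P[2])[[1,0]]))
E
```

```text
[[323.0, 97.7], [297.0, 97.3], [344.3, 83.0], [322.3, 130.7]] [[0.6456, 0.1388, 0.231], [0.6352, 0.1581, 0.231], [0.6644, 0.1289, 0.231], [0.6217, 0.126, 0.231]] 134.9834433943229 0.04131922754525099
row [-0.002 -0.001 -0.352] [0.323 0.01  0.134] turn deg 15.8 mm 105 q6 1.16
```

```bash
python3 -m jog '0 0 -0.18 0.15 0 0 0.75;0 0 -0.352 0.32 0.01 0.05 0.75;0 0 -0.352 0.323 0.01 0.134 0.75;0 0 -0.352 0.323 0.01 0.134 0.75;0 0 -0.352 0.323 0.01 0.134 0.75;0 0 -0.352 0.323 0.01 0.22 0.75;0 0 -0.352 0.323 0.01 0.3 0.75;0 0 -0.352 0.323 0.01 0.344 0.75;0 0 -0.352 0.323 0.01 0.344 0.75' && python3 -m jog '0 0 0 0 0 0 0;0 0 0 0 0 0 0;0 0 0 0 0 0 0;0 0 0 0 0 0 0;0 0 0 0 0 0 0'
```

```text
time_s: 23.45
ee_pos: [0.6455, 0.1385, 0.1969]
orientation: [0.924, 0.382, -0.001, -0.001]
wrist_force: [0.0, -0.3, -0.3]
grip_width: 0.0706
grasp_force: 0.0
time_s: 23.95
ee_pos: [0.6464, 0.1388, 0.1973]
orientation: [0.924, 0.383, 0.0, -0.001]
wrist_force: [-0.8, 1.4, 4.7]
grip_width: 0.0439
grasp_force: 29.9
```

```bash
python3 -m jog '0 0 0 0 0 -0.03 0;0 0 0 0 0 -0.055 0;0 0 0 0 0 -0.055 0;0 0 0 -0.08 -0.023 -0.055 0;0 0 0 -0.16 -0.046 -0.055 0;0 0 0 -0.22 -0.062 -0.055 0;0 0 0 -0.22 -0.062 -0.055 0;0 0 0 -0.22 -0.062 -0.12 0;0 0 0 -0.22 -0.062 -0.2 0;0 0 0 -0.22 -0.062 -0.2 0' && python3 -c "
from h import *
go((.6445,-.1922,0.26),np.radians(-45))"
```

```text
time_s: 24.95
ee_pos: [0.5877, 0.1054, 0.2595]
orientation: [0.924, 0.383, 0.002, -0.0]
wrist_force: [0.3, 0.6, -2.3]
grip_width: 0.0439
grasp_force: 30.0
row [ 0.002 -0.005 -0.   ] [-0.568  0.835 -0.003] turn deg 0.3 mm 303 q6 0.9
```

```bash
python3 -m jog '0 0 0 -0.09 0.13 0 0;0 0 0 -0.18 0.26 0 0;0 0 0 -0.27 0.4 0 0;0 0 0 -0.36 0.53 0 0;0 0 0 -0.45 0.66 0 0;0 0 0 -0.53 0.78 0 0;0 0 0 -0.568 0.835 0 0;0 0 0 -0.568 0.835 0 0;0 0 0 -0.568 0.835 0 0;0 0 0 -0.568 0.835 0.1 0;0 0 0 -0.568 0.835 0.18 0;0 0 0 -0.568 0.835 0.18 0' && python3 -c "
from h import *
snap('scene','s1.png',(150,60,420,260),2.9)
go((.6445,-.1922,0.147),np.radians(-45))"
```

```text
time_s: 26.15
ee_pos: [0.6418, -0.1905, 0.1983]
orientation: [0.924, 0.383, -0.002, -0.003]
wrist_force: [0.1, 0.1, -3.9]
grip_width: 0.0438
grasp_force: 30.0
row [-0.005  0.001  0.002] [0.002 0.008 0.18 ] turn deg 0.3 mm 54 q6 0.44
```

```bash
python3 -m jog '0 0 0 0.002 0.008 0.03 0;0 0 0 0.002 0.008 0.06 0;0 0 0 0.002 0.008 0.08 0;0 0 0 0.002 0.008 0.09 0;0 0 0 0.002 0.008 0.09 0'; python3 -m jog '0 0 0 0 0 0.03 0;0 0 0 0 0 0.05 0;0 0 0 0 0 0.06 0;0 0 0 0 0 0.06 0'
```

```text
time_s: 26.7
ee_pos: [0.6449, -0.1937, 0.1748]
orientation: [0.924, 0.383, -0.0, -0.001]
wrist_force: [-0.1, -0.2, -2.5]
grip_width: 0.0437
grasp_force: 30.0
time_s: 27.1
ee_pos: [0.6448, -0.1937, 0.1564]
orientation: [0.924, 0.383, -0.001, -0.001]
wrist_force: [-0.0, -0.1, -2.0]
grip_width: 0.0439
grasp_force: 30.0
```

```bash
python3 -m jog '0 0 0 0 0 0.015 0;0 0 0 0 0 0.026 0;0 0 0 0 0 0.03 0;0 0 0 0 0 0.03 0'; python3 -m jog '0 0 0 0 0 0.008 0;0 0 0 0 0 0.008 0;0 0 0 0 0 0.008 0'
```

```text
time_s: 27.5
ee_pos: [0.6449, -0.1937, 0.148]
orientation: [0.924, 0.383, -0.0, -0.001]
wrist_force: [0.2, -0.1, -3.0]
grip_width: 0.0438
grasp_force: 30.0
time_s: 27.8
ee_pos: [0.6455, -0.1937, 0.1475]
orientation: [0.924, 0.383, 0.001, -0.0]
wrist_force: [-1.7, 1.8, 8.0]
grip_width: 0.0436
grasp_force: 30.0
```

```bash
python3 -m jog '0 0 0 0 0 0.01 0;0 0 0 0 0 0.01 0;0 0 0 0 0 -0.002 0;0 0 0 0 0 -0.002 0.75;0 0 0 0 0 -0.002 0.75;0 0 0 0 0 -0.002 0.75;0 0 0 0 0 -0.002 0.75;0 0 0 0 0 -0.12 0.75;0 0 0 0 0 -0.28 0.75;0 0 0 0 0 -0.44 0.75;0 0 0 0 0 -0.51 0.75;0 0 0 0 0 -0.51 0.75' && python3 -c "
from h import *
go((.49,.226,0.30),np.radians(-45))"
```

```text
time_s: 29.0
ee_pos: [0.6458, -0.1941, 0.3025]
orientation: [0.924, 0.383, 0.002, 0.001]
wrist_force: [0.1, 0.1, -0.2]
grip_width: 0.0705
grasp_force: 0.0
row [ 0.005 -0.003 -0.   ] [ 0.623 -1.358  0.005] turn deg 0.3 mm 448 q6 0.44
```

```bash
python3 -m jog '0.005 0 0 0.07 -0.15 0 0.75;0.005 0 0 0.14 -0.3 0 0.75;0.005 0 0 0.2 -0.45 0 0.75;0.005 0 0 0.27 -0.6 0 0.75;0.005 0 0 0.34 -0.75 0 0.75;0.005 0 0 0.41 -0.9 0 0.75;0.005 0 0 0.46 -1 0 0.75;0.005 0 0 0.46 -1 0 0.75' && python3 -m jog '0 0 0 0.08 -0.15 0 0.75;0 0 0 0.163 -0.3 0 0.75;0 0 0 0.163 -0.358 0 0.75;0 0 0 0.163 -0.358 0 0.75;0 0 0 0.163 -0.358 0 0.75' && python3 - <<'E'
import re
s=open('lan.py').read().replace("g),48,255","g),34,255").replace("if cv2.contourArea(c)>80]","if cv2.contourArea(c)>80]\n    cs=cs[:3]")
open('lan.py','w').write(s)
from lan import *
handle((.5612,.2969,.231),'g1.png')
look(['green'])
E
```

```text
time_s: 29.8
ee_pos: [0.5291, 0.119, 0.298]
orientation: [0.923, 0.384, -0.002, -0.003]
wrist_force: [0.1, -0.9, 1.0]
grip_width: 0.0702
grasp_force: 0.0
time_s: 30.3
ee_pos: [0.4896, 0.2256, 0.299]
orientation: [0.924, 0.383, -0.002, -0.002]
wrist_force: [0.5, -0.7, 0.2]
grip_width: 0.0705
grasp_force: 0.0
c [0.5576 0.2971] px [316.6  95.4] L [42.7 16.2] heading 136.3
green [141.  19.] circ 129.0 16.7 56.5 [0.4881 0.4712 0.192 ] area 3168.0
green [330.1 102.5] circ 320.5 100.0 30.2 [0.5607 0.2946 0.192 ] area 773.0
green [302.5  93.8] circ 310.0 96.0 29.1 [0.5561 0.3045 0.192 ] area 570.5
```

View pics/g1.png

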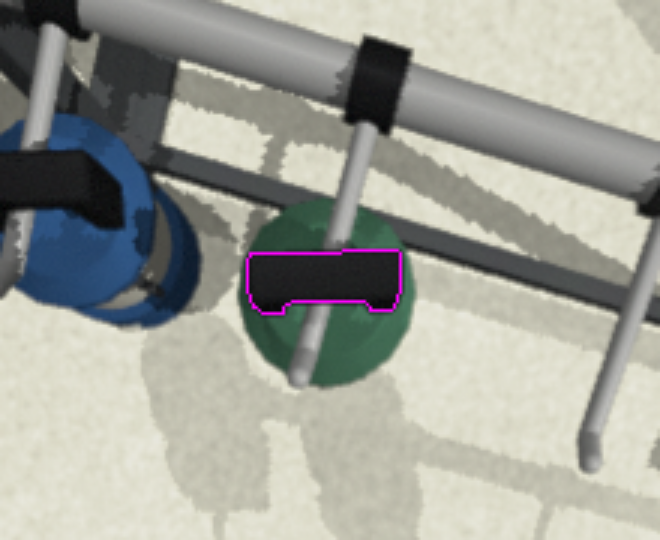

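The green handle is outlined cleanly at crop (324,280), aligned with the tool y axis, with its centre at about (0.5585,0.298). The blue one is at the left. From here on I'll use numbers only.

```bash
python3 -c "
from h import *
go((.5585,.298,0.197),np.radians(136))"
```

```text
row [-0.007  0.001 -0.025] [ 0.334 -0.009  0.341] turn deg 1.1 mm 143 q6 1.15
```

```bash
python3 -m jog '-0.005 0 -0.025 0.15 0 0.05 0.7;-0.005 0 -0.025 0.3 -0.009 0.1 0.7;-0.005 0 -0.025 0.334 -0.009 0.13 0.7;-0.005 0 -0.025 0.334 -0.009 0.13 0.7;-0.005 0 -0.025 0.334 -0.009 0.22 0.7;-0.005 0 -0.025 0.334 -0.009 0.3 0.7;-0.005 0 -0.025 0.334 -0.009 0.341 0.7;-0.005 0 -0.025 0.334 -0.009 0.341 0.7' && python3 -m jog '0 0 0 0 0 0 0;0 0 0 0 0 0 0;0 0 0 0 0 0 0;0 0 0 0 0 0 0;0 0 0 0 0 0 0'
```

```text
time_s: 31.2
ee_pos: [0.5575, 0.2983, 0.1971]
orientation: [0.92, 0.391, -0.001, -0.001]
wrist_force: [-0.8, 0.2, 0.5]
grip_width: 0.0655
grasp_force: 0.0
time_s: 31.7
ee_pos: [0.5582, 0.2996, 0.1986]
orientation: [0.92, 0.392, 0.001, -0.001]
wrist_force: [-1.3, -1.0, 7.3]
grip_width: 0.044
grasp_force: 29.9
```

```bash
python3 -m jog '0 0 0 0 0 -0.03 0;0 0 0 0 0 -0.055 0;0 0 0 0 0 -0.055 0;0 0 0 -0.08 -0.024 -0.055 0;0 0 0 -0.16 -0.048 -0.055 0;0 0 0 -0.22 -0.066 -0.055 0;0 0 0 -0.22 -0.066 -0.055 0;0 0 0 -0.22 -0.066 -0.12 0;0 0 0 -0.22 -0.066 -0.22 0;0 0 0 -0.22 -0.066 -0.22 0' && python3 -c "
from h import *
go((.5741,-.256,0.26),np.radians(-45))"
```

```text
time_s: 32.7
ee_pos: [0.4993, 0.2663, 0.2671]
orientation: [0.92, 0.392, 0.003, -0.001]
wrist_force: [0.3, 1.2, -2.5]
grip_width: 0.0439
grasp_force: 30.0
row [ 0.001 -0.007  0.025] [-1.082  1.387  0.018] turn deg 1.2 mm 528 q6 1.19
```

```bash
python3 -m jog '0 0 0 -0.1 0.13 -0.06 0;0 0 0 -0.2 0.26 -0.13 0;0 0 0 -0.3 0.38 -0.13 0;0 0 0 -0.4 0.51 -0.13 0;0 0 0 -0.5 0.64 -0.13 0;0 0 0 -0.6 0.77 -0.13 0;0 0 0 -0.7 0.9 -0.13 0;0 0 0 -0.8 1 -0.13 0;0 0 0 -0.8 1 -0.13 0;0 0 0 -0.8 1 -0.13 0' && python3 -c "
from h import *
go((.5741,-.256,0.20),np.radians(-45))"
```

```text
time_s: 33.7
ee_pos: [0.5478, -0.1159, 0.3007]
orientation: [0.92, 0.391, -0.001, -0.001]
wrist_force: [-0.4, 0.7, -2.9]
grip_width: 0.044
grasp_force: 30.0
row [-0.004  0.001  0.023] [-0.275  0.388  0.334] turn deg 1.0 mm 174 q6 0.49
```

```bash
python3 -m jog '0 0 0 -0.1 0.13 0 0;0 0 0 -0.2 0.26 0 0;0 0 0 -0.275 0.388 0 0;0 0 0 -0.275 0.388 0 0;0 0 0 -0.275 0.388 0.12 0;0 0 0 -0.275 0.388 0.24 0;0 0 0 -0.275 0.388 0.334 0;0 0 0 -0.275 0.388 0.334 0;0 0 0 -0.275 0.388 0.334 0' && python3 -c "
from h import *
go((.5741,-.256,0.1486),np.radians(-45))"
```

```text
time_s: 34.6
ee_pos: [0.575, -0.2544, 0.2025]
orientation: [0.92, 0.392, -0.0, -0.001]
wrist_force: [0.2, -1.0, -2.7]
grip_width: 0.0438
grasp_force: 30.0
row [-0.002 -0.     0.026] [-0.006  0.002  0.18 ] turn deg 1.2 mm 54 q6 0.29
```

```bash
python3 -m jog '0 0 0 -0.006 0.002 0.03 0;0 0 0 -0.006 0.002 0.06 0;0 0 0 -0.006 0.002 0.08 0;0 0 0 -0.006 0.002 0.09 0;0 0 0 -0.006 0.002 0.09 0' && python3 -m jog '0 0 0 0 0 0.03 0;0 0 0 0 0 0.05 0;0 0 0 0 0 0.07 0;0 0 0 0 0 0.075 0;0 0 0 0 0 0.075 0'
```

```text
time_s: 35.1
ee_pos: [0.5734, -0.2571, 0.1742]
orientation: [0.92, 0.392, -0.0, -0.001]
wrist_force: [0.4, 0.5, -2.7]
grip_width: 0.0442
grasp_force: 30.0
time_s: 35.6
ee_pos: [0.5734, -0.257, 0.1518]
orientation: [0.92, 0.392, -0.0, -0.001]
wrist_force: [0.6, -0.7, -2.5]
grip_width: 0.0439
grasp_force: 30.0
```

```bash
python3 -m jog '0 0 0 0 0 0.008 0;0 0 0 0 0 0.013 0;0 0 0 0 0 0.013 0' && python3 -m jog '0 0 0 0 0 0.008 0;0 0 0 0 0 0.012 0;0 0 0 0 0 0.012 0'
```

```text
time_s: 35.9
ee_pos: [0.5738, -0.2571, 0.1493]
orientation: [0.92, 0.392, 0.0, -0.0]
wrist_force: [-1.1, 2.2, 4.1]
grip_width: 0.044
grasp_force: 30.0
time_s: 36.2
ee_pos: [0.5748, -0.2568, 0.149]
orientation: [0.92, 0.392, 0.002, 0.001]
wrist_force: [-5.4, 7.6, 27.2]
grip_width: 0.0441
grasp_force: 30.0
```

```bash
python3 -m jog '0 0 0 0 0 -0.012 0;0 0 0 0 0 -0.012 0.75;0 0 0 0 0 -0.012 0.75;0 0 0 0 0 -0.012 0.75;0 0 0 0 0 -0.012 0.75;0 0 0 0 0 -0.12 0.75;0 0 0 0 0 -0.28 0.75;0 0 0 0 0 -0.44 0.75;0 0 0 0 0 -0.51 0.75;0 0 0 0 0 -0.51 0.75' && python3 -c "
from h import *
go((.448,.301,0.30),np.radians(-45))"
```

```text
time_s: 37.2
ee_pos: [0.5743, -0.2576, 0.3012]
orientation: [0.92, 0.392, 0.002, 0.002]
wrist_force: [-0.8, -0.5, -0.5]
grip_width: 0.0703
grasp_force: 0.0
row [ 0.005 -0.002  0.025] [ 1.05  -1.594 -0.   ] turn deg 1.1 mm 573 q6 0.29
```

```bash
python3 -m jog '0.005 0 0.025 0.09 -0.14 0 0.75;0.005 0 0.025 0.18 -0.27 0 0.75;0.005 0 0.025 0.27 -0.4 0 0.75;0.005 0 0.025 0.36 -0.54 0 0.75;0.005 0 0.025 0.45 -0.67 0 0.75;0.005 0 0.025 0.54 -0.8 0 0.75;0.005 0 0.025 0.62 -0.92 0 0.75;0.005 0 0.025 0.66 -1 0 0.75;0.005 0 0.025 0.66 -1 0 0.75' && python3 -m jog '0 0 0 0.09 -0.14 0 0.75;0 0 0 0.18 -0.27 0 0.75;0 0 0 0.27 -0.4 0 0.75;0 0 0 0.36 -0.53 0 0.75;0 0 0 0.39 -0.594 0 0.75;0 0 0 0.39 -0.594 0 0.75;0 0 0 0.39 -0.594 0 0.75' && python3 - <<'E'
from lan import *
handle((.5187,.3715,.231))
look(['blue'])
E
```

```text
time_s: 38.1
ee_pos: [0.4936, 0.0959, 0.2969]
orientation: [0.923, 0.384, -0.002, -0.003]
wrist_force: [-0.6, 0.3, -0.3]
grip_width: 0.0704
grasp_force: 0.0
time_s: 38.8
ee_pos: [0.4518, 0.3013, 0.2981]
orientation: [0.924, 0.383, -0.002, -0.002]
wrist_force: [-1.1, 0.2, -0.0]
grip_width: 0.0707
grasp_force: 0.0
c [0.5147 0.376 ] px [309.5  97. ] L [42.4 15.8] heading 134.9
blue [ 42.  168.6] circ 29.5 164.4 79.2 [0.2658 0.5398 0.192 ] area 8008.5
blue [323.8 103.9] circ 316.3 101.5 30.0 [0.519  0.3723 0.192 ] area 806.5
blue [566.6  14.9] circ 583.5 19.5 58.8 [0.7417 0.2494 0.192 ] area 316.0
```

```bash
python3 -c "
from h import *
go((.5155,.377,0.197),np.radians(135))"
```

```text
row [-0.007  0.001 -0.002] [ 0.329 -0.029  0.339] turn deg 0.3 mm 142 q6 1.3
```

```bash
python3 -m jog '-0.005 0 0 0.15 -0.01 0.05 0.7;-0.005 0 0 0.3 -0.029 0.1 0.7;-0.005 0 0 0.329 -0.029 0.13 0.7;-0.005 0 0 0.329 -0.029 0.13 0.7;-0.005 0 0 0.329 -0.029 0.22 0.7;-0.005 0 0 0.329 -0.029 0.3 0.7;-0.005 0 0 0.329 -0.029 0.339 0.7;-0.005 0 0 0.329 -0.029 0.339 0.7' && python3 -m jog '0 0 0 0 0 0 0;0 0 0 0 0 0 0;0 0 0 0 0 0 0;0 0 0 0 0 0 0;0 0 0 0 0 0 0'
```

```text
time_s: 39.7
ee_pos: [0.5145, 0.3773, 0.1973]
orientation: [0.924, 0.382, -0.001, -0.001]
wrist_force: [0.5, -1.4, 1.0]
grip_width: 0.0657
grasp_force: 0.0
time_s: 40.2
ee_pos: [0.5151, 0.3786, 0.1986]
orientation: [0.924, 0.383, 0.001, -0.001]
wrist_force: [0.9, -1.2, 5.7]
grip_width: 0.0438
grasp_force: 29.9
```

```bash
python3 -m jog '0 0 0 0 0 -0.03 0;0 0 0 0 0 -0.055 0;0 0 0 0 0 -0.055 0;0 0 0 -0.08 -0.023 -0.055 0;0 0 0 -0.16 -0.046 -0.055 0;0 0 0 -0.22 -0.062 -0.055 0;0 0 0 -0.22 -0.062 -0.055 0;0 0 0 -0.22 -0.062 -0.14 0;0 0 0 -0.22 -0.062 -0.28 0;0 0 0 -0.22 -0.062 -0.36 0;0 0 0 -0.22 -0.062 -0.36 0' && python3 -c "
from h import *
go((.5803,-.1215,0.30),np.radians(-45))"
```

```text
time_s: 41.3
ee_pos: [0.4561, 0.3456, 0.3088]
orientation: [0.924, 0.383, 0.003, -0.001]
wrist_force: [0.2, 0.4, -4.5]
grip_width: 0.0436
grasp_force: 30.0
row [-0.001 -0.008 -0.   ] [-0.808  1.394  0.024] turn deg 0.3 mm 483 q6 1.37
```

```bash
python3 -m jog '0 0 0 -0.08 0.14 0 0;0 0 0 -0.16 0.28 0 0;0 0 0 -0.24 0.42 0 0;0 0 0 -0.32 0.56 0 0;0 0 0 -0.4 0.7 0 0;0 0 0 -0.48 0.84 0 0;0 0 0 -0.58 1 0 0;0 0 0 -0.58 1 0 0;0 0 0 -0.58 1 0 0' && python3 -c "
from h import *
go((.5803,-.1215,0.20),np.radians(-45))"
```

```text
time_s: 42.2
ee_pos: [0.5441, 0.0085, 0.3031]
orientation: [0.924, 0.381, -0.001, -0.001]
wrist_force: [0.4, 0.0, -3.0]
grip_width: 0.0439
grasp_force: 30.0
row [-0.005  0.002 -0.003] [-0.22   0.394  0.343] turn deg 0.3 mm 170 q6 0.74
```

```bash
python3 -m jog '-0.003 0 0 -0.08 0.14 0 0;-0.003 0 0 -0.16 0.28 0 0;-0.003 0 0 -0.22 0.394 0 0;-0.003 0 0 -0.22 0.394 0 0;-0.003 0 0 -0.22 0.394 0.12 0;-0.003 0 0 -0.22 0.394 0.24 0;-0.003 0 0 -0.22 0.394 0.343 0;-0.003 0 0 -0.22 0.394 0.343 0;-0.003 0 0 -0.22 0.394 0.343 0' && python3 -c "
from h import *
go((.5803,-.1215,0.175),np.radians(-45))"
```

```text
time_s: 43.1
ee_pos: [0.5811, -0.1191, 0.2026]
orientation: [0.924, 0.383, 0.0, 0.0]
wrist_force: [0.1, -0.1, -2.5]
grip_width: 0.0436
grasp_force: 30.0
row [ 0.001 -0.     0.002] [-0.008  0.004  0.092] turn deg 0.1 mm 28 q6 0.52
```

```bash
python3 -m jog '0 0 0 -0.008 0.004 0.03 0;0 0 0 -0.008 0.004 0.06 0;0 0 0 -0.008 0.004 0.08 0;0 0 0 -0.008 0.004 0.092 0;0 0 0 -0.008 0.004 0.092 0' && python3 -m jog '0 0 0 0 0 0.03 0;0 0 0 0 0 0.05 0;0 0 0 0 0 0.07 0;0 0 0 0 0 0.08 0;0 0 0 0 0 0.08 0' && python3 -m jog '0 0 0 0 0 0.006 0;0 0 0 0 0 0.01 0;0 0 0 0 0 0.01 0'
```

```text
time_s: 43.6
ee_pos: [0.5799, -0.123, 0.1739]
orientation: [0.924, 0.383, -0.0, 0.0]
wrist_force: [0.3, -0.2, -2.9]
grip_width: 0.0438
grasp_force: 30.0
time_s: 44.1
ee_pos: [0.5799, -0.123, 0.1499]
orientation: [0.924, 0.383, -0.0, 0.0]
wrist_force: [-0.4, -0.0, -3.3]
grip_width: 0.044
grasp_force: 30.0
time_s: 44.4
ee_pos: [0.5805, -0.1229, 0.1491]
orientation: [0.924, 0.383, 0.001, 0.001]
wrist_force: [-2.2, 2.2, 9.3]
grip_width: 0.044
grasp_force: 30.0
```

```bash
python3 -m jog '0 0 0 0 0 0.01 0;0 0 0 0 0 0.01 0;0 0 0 0 0 -0.003 0;0 0 0 0 0 -0.003 0.75;0 0 0 0 0 -0.003 0.75;0 0 0 0 0 -0.003 0.75;0 0 0 0 0 -0.003 0.75;0 0 0 0 0 -0.12 0.75;0 0 0 0 0 -0.28 0.75;0 0 0 0 0 -0.44 0.75;0 0 0 0 0 -0.51 0.75;0 0 0 0 0 -0.51 0.75' && python3 -c "
from h import *
go((.403,-.388,0.30),np.radians(-47.75))"
```

```text
time_s: 45.6
ee_pos: [0.5807, -0.1232, 0.3038]
orientation: [0.924, 0.383, 0.002, 0.002]
wrist_force: [-0.0, -0.2, 0.1]
grip_width: 0.0706
grasp_force: 0.0
row [ 0.007 -0.004  0.061] [-1.043  0.206  0.011] turn deg 2.8 mm 319 q6 0.52
```

```bash
python3 -m jog '0.007 0 0.061 -0.16 0.03 0 0.5;0.007 0 0.061 -0.32 0.06 0 0.2;0.007 0 0.061 -0.48 0.1 0 0;0.007 0 0.061 -0.64 0.13 0 0;0.007 0 0.061 -0.8 0.17 0 0;0.007 0 0.061 -0.95 0.206 0 0;0.007 0 0.061 -1 0.206 0 0;0.007 0 0.061 -1 0.206 0 0;0.007 0 0.061 -1 0.206 0 0' && python3 - <<'E'
from h import *
a=np.radians(-47.75);xs=np.array([np.cos(a),np.sin(a)]);ys=np.array([-xs[1],xs[0]]);O=np.array([.4713,-.3987])
ci,im=snap('wrist')
for n,lo,hi in [("orange",(5,130,100),(14,255,255)),("blue",(100,110,50),(122,255,255))]:
    for c in blobs(im,lo,hi,500)[:3]:
        r=cv2.approxPolyDP(cv2.convexHull(c),3,True).reshape(-1,2);P=plane(ci,r,.102)[:,:2]-O
        print(n,r.tolist(),(1e3*np.c_[P@xs,P@ys]).round().tolist())
c=blobs(im,(0,150,60),(5,255,255),40)[0];print('knob px',cen(c),plane(ci,[cen(c)],.095))
o,d=ray(ci,[cen(c)]);d=d[0]
# knob on circle radius .05 in plane station y=-100 -> strip y=+5
S=O-.079*xs+.105*ys; H=np.r_[S-.07*xs-.10*ys,.052];n=np.r_[ys,0]
X=o+d*((H-o)@n)/(d@n);q=X-H;print('knob',X.round(4),'hinge',H.round(4),'dist',np.linalg.norm(q),'lean deg',np.degrees(np.arctan2(q[:2]@xs,q[2])))
# lantern check: handles
for nm,p in [('y',(.6445,-.1922)),('g',(.5741,-.256)),('b',(.5803,-.1215))]:
    print(nm,proj(ci,(*p,.142)).round())
for nm,lo,hi in [("yellow",(18,110,60),(32,255,255)),("green",(65,60,25),(95,255,255)),("blue",(100,110,35),(122,255,255))]:
    for c in blobs(im,lo,hi,300)[:4]:
        (u,v),r=cv2.minEnclosingCircle(c);print(nm,round(u),round(v),round(r),plane(ci,[(u,v)],.142).round(3)[0])
E
```

```text
time_s: 46.5
ee_pos: [0.4118, -0.3779, 0.2996]
orientation: [0.933, 0.36, -0.001, -0.003]
wrist_force: [-0.0, 0.4, -0.4]
grip_width: 0.0024
grasp_force: 0.0
orange [[312, 152], [354, 155], [350, 195], [309, 192]] [[-66.0, 13.0], [-9.0, 9.0], [-13.0, -46.0], [-70.0, -42.0]]
blue [[490, 0], [474, 24], [436, 48], [416, 42], [392, 3]] [[147.0, 191.0], [131.0, 166.0], [88.0, 140.0], [63.0, 146.0], [31.0, 189.0]]
blue [[317, 109], [361, 112], [357, 154], [314, 150]] [[-59.0, 68.0], [-2.0, 64.0], [-5.0, 10.0], [-63.0, 16.0]]
blue [[533, 320], [529, 336], [510, 351], [422, 348], [465, 311]] [[276.0, -245.0], [275.0, -274.0], [249.0, -302.0], [108.0, -297.0], [168.0, -229.0]]
knob px [230.70100143 159.98211731] [[ 0.35299471 -0.26583947  0.095     ]]
knob [ 0.3627 -0.2717  0.1288] hinge [ 0.3748 -0.285   0.052 ] dist 0.07885436386739342 lean deg -13.248903786378678
y [[ 339. -105.]]
g [[337.   4.]]
b [[ 243. -104.]]
yellow 364 350 57 [ 0.282 -0.583  0.142]
yellow 254 156 28 [ 0.39  -0.292  0.142]
green 590 164 122 [ 0.654 -0.599  0.142]
green 336 25 36 [ 0.559 -0.269  0.142]
blue 441 2 49 [ 0.65  -0.336  0.142]
blue 337 131 30 [ 0.478 -0.346  0.142]
blue 478 334 57 [ 0.408 -0.682  0.142]
```

The numbers suggest either a knocked pack or an unsettled view, so I'll let the arm settle and measure again.

```bash
python3 -m jog '0 0 0 -0.04 0.01 0 0;0 0 0 -0.04 0.01 0 0;0 0 0 -0.04 0.01 0 0;0 0 0 -0.04 0.01 0 0' && cat > chk.py <<'E'
from h import *
a=np.radians(-47.75);xs=np.array([np.cos(a),np.sin(a)]);ys=np.array([-xs[1],xs[0]]);O=np.array([.4713,-.3987])
ci,im=snap('wrist')
for n,lo,hi in [("orange",(5,130,100),(14,255,255)),("blue",(100,110,50),(122,255,255))]:
    for c in blobs(im,lo,hi,500)[:3]:
        r=cv2.approxPolyDP(cv2.convexHull(c),3,True).reshape(-1,2)
        if len(r)>6 : continue
        P=plane(ci,r,.102)[:,:2]-O
        print(n,r.tolist(),(1e3*np.c_[P@xs,P@ys]).round().tolist())
E
python3 chk.py; python3 - <<'E'
from chk import *
# plinth/strip reference lines in this view, expected pixel positions
print('strip foot expected px',proj(ci,np.c_[np.array([O+.1*ys,O-.135*ys]),[.03,.03]]).round(1).tolist())
g=cv2.cvtColor(im,cv2.COLOR_RGB2GRAY)
for r in (100,130,160): print(r,g[r,190:400:3].tolist())
ct=camera_info('top');it=camera('top')
for n,lo,hi in [("orange",(4,120,90),(15,255,255)),("blue",(98,90,50),(122,255,255))]:
    for c in blobs(it,lo,hi,40)[:6]: print('top',n,cen(c).round(1),cv2.contourArea(c),[round(1e3*v) for v in ((plane(ct,[cen(c)],.102)[0][:2]-O)@np.c_[xs,ys])])
E
```

```text
time_s: 46.95
ee_pos: [0.4047, -0.3888, 0.3003]
orientation: [0.933, 0.36, -0.001, -0.002]
wrist_force: [0.7, 1.1, 0.5]
grip_width: 0.0005
grasp_force: 0.0
orange [[309, 143], [352, 146], [349, 185], [306, 183]] [[-66.0, 12.0], [-9.0, 8.0], [-12.0, -45.0], [-71.0, -42.0]]
blue [[314, 99], [358, 101], [355, 144], [311, 141]] [[-59.0, 68.0], [-3.0, 65.0], [-5.0, 11.0], [-63.0, 15.0]]
blue [[483, 1], [445, 34], [425, 39], [411, 29], [394, 0]] [[143.0, 178.0], [101.0, 143.0], [77.0, 137.0], [59.0, 148.0], [37.0, 179.0]]
blue [[533, 317], [530, 331], [508, 351], [418, 348], [461, 311]] [[279.0, -253.0], [279.0, -278.0], [251.0, -316.0], [106.0, -310.0], [166.0, -242.0]]
orange [[309, 143], [352, 146], [349, 185], [306, 183]] [[-66.0, 12.0], [-9.0, 8.0], [-12.0, -45.0], [-71.0, -42.0]]
blue [[314, 99], [358, 101], [355, 144], [311, 141]] [[-59.0, 68.0], [-3.0, 65.0], [-5.0, 11.0], [-63.0, 15.0]]
blue [[483, 1], [442, 36], [425, 39], [415, 34], [393, 0]] [[143.0, 178.0], [98.0, 140.0], [77.0, 137.0], [64.0, 143.0], [35.0, 179.0]]
blue [[533, 317], [530, 331], [508, 351], [418, 348], [461, 3
[... 696 characters left out ...]
3, 88, 89, 93, 44, 73, 119, 129, 164, 157, 160, 163, 163, 164, 160, 165, 162, 163]
160 [231, 240, 236, 232, 237, 232, 236, 235, 236, 236, 226, 158, 115, 101, 153, 160, 161, 160, 159, 145, 148, 154, 163, 176, 189, 190, 192, 189, 179, 59, 76, 77, 77, 78, 77, 77, 27, 31, 27, 83, 147, 146, 147, 143, 43, 46, 48, 47, 50, 67, 130, 144, 150, 150, 48, 45, 47, 119, 78, 147, 161, 165, 163, 166, 166, 162, 156, 168, 161, 160]
top orange [462.3 216.1] 181.5 [-40, -13]
top blue [215.8  88.7] 4632.5 [-321, 874]
top blue [443.9 141.9] 424.0 [99, 200]
top blue [172.5 310.9] 302.0 [-911, 410]
top blue [451.3 204.2] 277.0 [-37, 39]
top blue [382.2 175.3] 210.5 [-129, 262]
top blue [637.8 137.2] 42.0 [575, -238]
```

The top camera agrees: the orange pack was knocked about 2 cm along the row and off the strip, and now nearly touches the blue one. I'll take a closer measurement before mending it.

```bash
cat > chk.py <<'E'
from h import *
a=np.radians(-47.75);xs=np.array([np.cos(a),np.sin(a)]);ys=np.array([-xs[1],xs[0]]);O=np.array([.4713,-.3987])
def run():
    ci,im=snap('wrist')
    for n,lo,hi in [("orange",(5,130,80),(14,255,255)),("blue",(100,110,40),(122,255,255))]:
        for c in blobs(im,lo,hi,900)[:3]:
            h=cv2.convexHull(c).reshape(-1,2);P=plane(ci,h,.102)[:,:2]-O;Q=(1e3*np.c_[P@xs,P@ys]).astype(np.float32)
            r=cv2.minAreaRect(Q)
            if abs(r[0][0])<120 and abs(r[0][1])<130: print(n,np.round(r,1) if 0 else [np.round(v,1).tolist() for v in r], 'px',cen(c).round())
if __name__=="__main__": run(); go((.3824,-.4347,.22),a)
E
python3 chk.py
```

```text
orange [[-39.9, -17.2], [56.0, 60.7], 87.1] px [329. 164.]
blue [[-32.6, 39.5], [55.6, 60.6], 87.5] px [334. 121.]
row [-0.006 -0.    -0.   ] [-0.158  0.064  0.268] turn deg 0.3 mm 95 q6 0.0
```

```bash
python3 -m jog '0 0 0 -0.1 0.04 0.1 0;0 0 0 -0.158 0.064 0.2 0.5;0 0 0 -0.158 0.064 0.268 1;0 0 0 -0.158 0.064 0.268 1;0 0 0 -0.158 0.064 0.268 1' && python3 chk.py
```

```text
time_s: 47.65
ee_pos: [0.3824, -0.4348, 0.2207]
orientation: [0.933, 0.36, -0.001, -0.002]
wrist_force: [-0.1, -0.1, 0.6]
grip_width: 0.0292
grasp_force: 0.0
orange [[-39.5, -17.3], [55.8, 60.5], 87.5] px [313. 127.]
blue [[-32.4, 37.1], [58.8, 60.6], 87.5] px [320.  69.]
row [-0.004  0.     0.   ] [-0.    -0.001  0.005] turn deg 0.2 mm 1 q6 -0.08
```

```bash
python3 - <<'E'
from chk import *
s=arm.observe();ci=dict(camera_info('wrist'))
def M(p,q): T=np.eye(4);T[:3,:3]=R.from_quat(q).as_matrix();T[:3,3]=p;return T
rel=np.linalg.inv(M(s["ee_pos"],s["orientation"]))@np.array(ci["T"])
ci["T"]=M([.4031,-.3879,.2449],[.933,.359,0,0])@rel
im=cv2.resize(cv2.imread('pics/w10.png')[:,:,::-1],(320,250),interpolation=cv2.INTER_AREA)
for n,lo,hi in [("orange",(5,130,80),(14,255,255)),("blue",(100,110,40),(122,255,255))]:
    for c in blobs(im,lo,hi,900)[:3]:
        h=cv2.convexHull(c).reshape(-1,2)+np.array([180,0]);P=plane(ci,h,.102)[:,:2]-O
        print(n,[np.round(v,1).tolist() for v in cv2.minAreaRect((1e3*np.c_[P@xs,P@ys]).astype(np.float32))])
E
```

```text
orange [[-31.1, -33.2], [57.2, 59.8], 89.8]
blue [[-31.5, 34.8], [56.1, 60.1], 89.8]
blue [[83.8, 144.6], [22.8, 68.3], 89.9]
```

Compared with the earlier picture, both packs have moved: orange to (-39.5,-17.3) mm and blue to (-32.4,37.1) mm, each yawed -2.5°. I'll regrip and reseat each one.

```bash
python3 -c "
from chk import *
p=O-.0383*xs-.0173*ys;print(p);go((*p,.0625),np.radians(-50.25))"
```

```text
[ 0.43274258 -0.38198159]
row [-0.004  0.     0.056] [ 0.242 -0.017  0.53 ] turn deg 2.5 mm 175 q6 -0.08
```

```bash
python3 -m jog '-0.004 0 0.056 0.13 -0.01 0 1;-0.004 0 0.056 0.242 -0.017 0.1 1;-0.004 0 0.056 0.242 -0.017 0.2 1;-0.004 0 0.056 0.242 -0.017 0.25 1;-0.004 0 0.056 0.242 -0.017 0.35 1;-0.004 0 0.056 0.242 -0.017 0.45 1;-0.004 0 0.056 0.242 -0.017 0.51 1;-0.004 0 0.056 0.242 -0.017 0.53 1;-0.004 0 0.056 0.242 -0.017 0.53 1' && python3 -m jog '0 0 0 0 0 0 0;0 0 0 0 0 0 0;0 0 0 0 0 0 0;0 0 0 0 0 0 0;0 0 0 0 0 0 0;0 0 0 0 0 0 0'
```

```text
time_s: 48.6
ee_pos: [0.4324, -0.3818, 0.0616]
orientation: [0.94, 0.34, -0.0, -0.0]
wrist_force: [1.3, 0.3, 0.5]
grip_width: 0.094
grasp_force: 0.0
time_s: 49.2
ee_pos: [0.432, -0.3818, 0.0612]
orientation: [0.941, 0.34, -0.0, -0.0]
wrist_force: [-1.4, -0.1, 2.7]
grip_width: 0.0598
grasp_force: 30.0
```

```bash
python3 -c "
from chk import *
p=O-.033*xs-.038*ys;go((*p,.0672),a)"
```

```text
row [-0.001  0.    -0.056] [-0.067  0.023 -0.02 ] turn deg 2.5 mm 22 q6 0.09
```

```bash
python3 -m jog '0 0 0 0 0 -0.02 0;0 0 0 -0.03 0 -0.02 0;0 0 -0.056 -0.067 0.01 -0.02 0;0 0 -0.056 -0.067 0.023 -0.02 0;0 0 -0.056 -0.067 0.023 -0.02 0;0 0 -0.056 -0.067 0.023 -0.02 0' && python3 -m jog '0 0 0 0 0 0.01 0;0 0 0 0 0 0.018 0;0 0 0 0 0 0.021 0;0 0 0 0 0 0.021 0' && python3 -c "
from chk import *
s=arm.observe();p=np.array(s['ee_pos'][:2])-O;print(p@xs,p@ys,s['ee_pos'][2])"
```

```text
time_s: 49.8
ee_pos: [0.421, -0.3997, 0.0666]
orientation: [0.933, 0.36, -0.0, -0.001]
wrist_force: [0.4, -0.3, -4.6]
grip_width: 0.0597
grasp_force: 30.0
time_s: 50.2
ee_pos: [0.421, -0.3996, 0.0612]
orientation: [0.933, 0.36, -0.0, -0.001]
wrist_force: [-3.3, 4.3, 5.5]
grip_width: 0.0595
grasp_force: 30.0
-0.03319198591048354 -0.037807608819998874 0.061193430129360155
```

Now push to the strip, 3 mm plus preload.

```bash
python3 -m jog '0 0 0 0 0.004 -0.002 0;0 0 0 0 0.008 -0.002 0;0 0 0 0 0.009 -0.002 0;0 0 0 0 0.009 -0.002 0' && python3 -m jog '0 0 0 0 0.003 0 0;0 0 0 0 0.006 0 0;0 0 0 0 0.006 0 0'
```

```text
time_s: 50.6
ee_pos: [0.4228, -0.4018, 0.0612]
orientation: [0.933, 0.36, -0.0, -0.001]
wrist_force: [-1.4, 1.6, 0.2]
grip_width: 0.0601
grasp_force: 30.0
time_s: 50.9
ee_pos: [0.4229, -0.402, 0.0613]
orientation: [0.933, 0.36, -0.001, -0.003]
wrist_force: [-11.7, 11.7, 10.8]
grip_width: 0.0595
grasp_force: 30.0
```

Seated at 16 N. I'll release, nudge with the front finger as before, retreat, and move over the blue pack.

```bash
python3 -m jog '0 0 0 0 -0.004 -0.003 0;0 0 0 0 -0.004 -0.003 0' && python3 -m jog '0 0 0 0 0 0 0.75;0 0 0 0 0 0 0.75;0 0 0 0 0 0 0.75;0 0 0 0 0.012 0 0.75;0 0 0 0 0.018 0 0.75;0 0 0 0 0.018 0 0.75' && python3 -m jog '0 0 0 0 -0.018 0 0.85;0 0 0 0 -0.018 0 0.95;0 0 0 0 -0.018 -0.12 1;0 0 0 0 -0.018 -0.28 1;0 0 0 -0.1 -0.018 -0.4 1;0 0 0 -0.15 -0.018 -0.52 1;0 0 0 -0.15 -0.018 -0.52 1;0 0 0 -0.15 -0.018 -0.52 1' && python3 -c "
from chk import *
run()
p=O-.0315*xs+.0371*ys;go((*p,.0625),np.radians(-50.25))"
```

```text
time_s: 51.1
ee_pos: [0.4228, -0.4019, 0.0618]
orientation: [0.933, 0.36, -0.001, -0.001]
wrist_force: [-3.0, 3.3, -1.5]
grip_width: 0.0596
grasp_force: 30.0
time_s: 51.7
ee_pos: [0.4263, -0.4058, 0.0622]
orientation: [0.933, 0.36, -0.001, -0.002]
wrist_force: [-5.9, 6.8, 7.4]
grip_width: 0.0709
grasp_force: 4.6
time_s: 52.5
ee_pos: [0.3899, -0.433, 0.2183]
orientation: [0.933, 0.36, -0.0, -0.0]
wrist_force: [-0.4, 0.4, -0.7]
grip_width: 0.0944
grasp_force: 0.0
orange [[-31.0, -37.5], [56.2, 60.3], 89.9] px [317. 153.]
blue [[-32.4, 37.2], [58.8, 60.6], 87.6] px [316.  77.]
row [-0.003  0.     0.055] [ 0.4   -0.005  0.516] turn deg 2.5 mm 196 q6 -0.07
```

```bash
python3 -m jog '0 0 0.055 0.13 0 0 1;0 0 0.055 0.26 0 0 1;0 0 0.055 0.395 -0.005 0.05 1;0 0 0.055 0.395 -0.005 0.2 1;0 0 0.055 0.395 -0.005 0.25 1;0 0 0.055 0.395 -0.005 0.35 1;0 0 0.055 0.395 -0.005 0.45 1;0 0 0.055 0.395 -0.005 0.5 1;0 0 0.055 0.395 -0.005 0.516 1;0 0 0.055 0.395 -0.005 0.516 1' && python3 -m jog '0 0 0 0 0 0 0;0 0 0 0 0 0 0;0 0 0 0 0 0 0;0 0 0 0 0 0 0;0 0 0 0 0 0 0;0 0 0 0 0 0 0' && python3 -c "
from chk import *
p=O-.034*xs+.036*ys;go((*p,.0625),a)"
```

```text
time_s: 53.55
ee_pos: [0.4766, -0.3516, 0.063]
orientation: [0.94, 0.34, -0.001, -0.001]
wrist_force: [-1.0, -1.0, 0.7]
grip_width: 0.0943
grasp_force: 0.0
time_s: 54.15
ee_pos: [0.4763, -0.3516, 0.0636]
orientation: [0.94, 0.34, -0.001, -0.001]
wrist_force: [-3.6, 3.9, 6.1]
grip_width: 0.0599
grasp_force: 30.0
row [-0.003  0.    -0.055] [ 0.002 -0.008  0.004] turn deg 2.5 mm 3 q6 0.18
```

Lift slightly, back off 2 mm, square the yaw, lower and push.

```bash
python3 -m jog '0 0 0 0 -0.005 -0.012 0;0 0 0 0 -0.008 -0.012 0;0 0 -0.055 0.002 -0.008 -0.012 0;0 0 -0.055 0.002 -0.008 -0.012 0;0 0 -0.055 0.002 -0.008 -0.006 0;0 0 -0.055 0.002 -0.008 0 0;0 0 -0.055 0.002 -0.008 0.001 0;0 0 -0.055 0.002 -0.008 0.001 0' && python3 -m jog '0 0 0 0 0.005 0 0;0 0 0 0 0.01 0 0;0 0 0 0 0.012 0 0;0 0 0 0 0.012 0 0' && python3 -m jog '0 0 0 0 0.003 0 0;0 0 0 0 0.006 0 0;0 0 0 0 0.006 0 0'
```

```text
time_s: 54.95
ee_pos: [0.4754, -0.3495, 0.0636]
orientation: [0.933, 0.36, -0.0, -0.001]
wrist_force: [-4.5, 4.0, 4.9]
grip_width: 0.06
grasp_force: 30.0
time_s: 55.35
ee_pos: [0.4776, -0.3519, 0.0636]
orientation: [0.933, 0.36, -0.0, -0.001]
wrist_force: [-5.7, 5.2, 6.8]
grip_width: 0.0601
grasp_force: 30.0
time_s: 55.65
ee_pos: [0.4777, -0.352, 0.0637]
orientation: [0.933, 0.36, -0.001, -0.003]
wrist_force: [-16.4, 16.5, 17.1]
grip_width: 0.0598
grasp_force: 30.0
```

```bash
python3 -m jog '0 0 0 0 -0.006 -0.004 0;0 0 0 0 -0.006 -0.004 0' && python3 -m jog '0 0 0 0 0 0 0.75;0 0 0 0 0 0 0.75;0 0 0 0 0 0 0.75;0 0 0 0 0.012 0 0.75;0 0 0 0 0.018 0 0.75;0 0 0 0 0.018 0 0.75' && python3 -m jog '0 0 0 0 -0.018 0 0.85;0 0 0 0 -0.018 0 0.95;0 0 0 0 -0.018 -0.12 1;0 0 0 0 -0.018 -0.28 1;0 0 0 0 -0.018 -0.4 1;0 0 0 -0.15 -0.05 -0.52 0.5;0 0 0 -0.3 -0.1 -0.52 0;0 0 0 -0.4 -0.1 -0.52 0;0 0 0 -0.4 -0.1 -0.52 0;0 0 0 -0.4 -0.1 -0.52 0' && python3 - <<'E'
from chk import *
run()
ci,im=snap('wrist')
c=blobs(im,(0,150,60),(5,255,255),40)[0];o,d=ray(ci,[cen(c)]);d=d[0]
S=O-.081*xs+.105*ys;H=np.r_[S-.07*xs-.10*ys,.052];n=np.r_[ys,0]
print('knob px',cen(c),cv2.contourArea(c))
for z in (.092,.096,.1):
    X=o+d*(z-o[2])/d[2];q=X[:2]-S;print(z,X.round(4),'station xy',(q@xs).round(4),(q@ys).round(4))
E
```

```text
time_s: 55.85
ee_pos: [0.4776, -0.3519, 0.0641]
orientation: [0.933, 0.36, -0.0, -0.001]
wrist_force: [-2.4, 2.0, -2.9]
grip_width: 0.0596
grasp_force: 30.0
time_s: 56.45
ee_pos: [0.4811, -0.3557, 0.0643]
orientation: [0.933, 0.36, -0.001, -0.002]
wrist_force: [-6.6, 6.1, 8.2]
grip_width: 0.0707
grasp_force: 4.3
time_s: 57.45
ee_pos: [0.3724, -0.4152, 0.2203]
orientation: [0.933, 0.36, -0.0, -0.001]
wrist_force: [1.4, 0.3, 0.1]
grip_width: 0.0575
grasp_force: 0.0
orange [[-30.9, -37.1], [55.4, 59.8], 89.8] px [341. 152.]
blue [[-31.1, 37.6], [58.4, 60.3], 89.8] px [342.  76.]
knob px [201.25064887 115.59584724] 449.5
0.092 [ 0.3526 -0.2642  0.092 ] station xy -0.0984 -0.1024
0.096 [ 0.3535 -0.2655  0.096 ] station xy -0.0968 -0.1026
0.1 [ 0.3545 -0.2669  0.1   ] station xy -0.0951 -0.1029
```

Both packs are flush at 89.8°. The knob is at station (-97.6,-102.5), z 94 mm. I'll approach from the front with closed fingers.

```bash
python3 -c "
from chk import *
S=O-.081*xs+.105*ys
for x,z in((-.136,.20),(-.136,.084),(-.060,.084)):
    p=S+x*xs-.1025*ys;print(p,np.linalg.norm(p));go((*p,z),a)"
```

```text
[ 0.32724695 -0.23639175] 0.40369744139557967
row [-0.002 -0.     0.001] [ 0.286 -0.542  0.068] turn deg 0.1 mm 185 q6 -0.07
[ 0.32724695 -0.23639175] 0.40369744139557967
row [-0.002 -0.     0.001] [ 0.286 -0.542  0.455] turn deg 0.1 mm 229 q6 -0.07
[ 0.37834683 -0.29264833] 0.4783193113839616
row [-0.002 -0.     0.001] [ 0.286 -0.288  0.454] turn deg 0.1 mm 183 q6 -0.07
```

```bash
python3 -m jog '0 0 0 0.08 -0.15 0 0;0 0 0 0.15 -0.3 0 0;0 0 0 0.22 -0.44 0 0;0 0 0 0.286 -0.542 0.05 0;0 0 0 0.286 -0.542 0.068 0;0 0 0 0.286 -0.542 0.068 0;0 0 0 0.286 -0.542 0.2 0;0 0 0 0.286 -0.542 0.33 0;0 0 0 0.286 -0.542 0.43 0;0 0 0 0.286 -0.542 0.455 0;0 0 0 0.286 -0.542 0.455 0' && python3 -m jog '0 0 0 0 0.04 0 0;0 0 0 0 0.08 0 0;0 0 0 0 0.11 0 0;0 0 0 0 0.14 0 0;0 0 0 0 0.17 0 0;0 0 0 0 0.19 0 0;0 0 0 0 0.19 0 0'
```

```text
time_s: 58.65
ee_pos: [0.3269, -0.237, 0.0838]
orientation: [0.933, 0.36, -0.001, -0.001]
wrist_force: [-0.4, -0.5, 0.7]
grip_width: 0.0006
grasp_force: 0.0
time_s: 59.35
ee_pos: [0.3654, -0.2793, 0.0838]
orientation: [0.933, 0.36, -0.0, -0.001]
wrist_force: [-0.4, 0.2, -0.8]
grip_width: 0.0007
grasp_force: 0.0
```

```bash
python3 -m jog '0 0 0 0 0.01 0 0;0 0 0 0 0.02 0 0;0 0 0 0 0.025 0 0;0 0 0 0 0.025 0 0' && python3 -m jog '0 0 0 0 0.006 0 0;0 0 0 0 0.012 0 0;0 0 0 0 0.012 0 0'
```

```text
time_s: 59.75
ee_pos: [0.3679, -0.282, 0.0834]
orientation: [0.933, 0.36, -0.002, -0.005]
wrist_force: [-16.9, 18.7, 16.0]
grip_width: 0.0003
grasp_force: 12.8
time_s: 60.05
ee_pos: [0.3683, -0.2824, 0.0832]
orientation: [0.933, 0.361, -0.004, -0.008]
wrist_force: [-34.7, 37.1, 35.2]
grip_width: 0.0003
grasp_force: 25.8
```

The lever hit its hard stop. I'll back off, retreat and verify everything.

```bash
python3 -m jog '0 0 0 0 -0.03 0 0;0 0 0 0 -0.1 0 0;0 0 0 0 -0.15 0 0;0 0 0 0 -0.15 -0.12 0;0 0 0 0 -0.15 -0.28 0;0 0 0 0 -0.15 -0.42 0;0 0 0 -0.2 0.05 -0.52 0;0 0 0 -0.35 0.2 -0.52 0;0 0 0 -0.4 0.28 -0.52 0;0 0 0 -0.4 0.28 -0.52 0;0 0 0 -0.4 0.28 -0.52 0' && python3 - <<'E'
from chk import *
run()
S=O-.081*xs+.105*ys
ci,im=snap('wrist')
c=blobs(im,(0,150,60),(5,255,255),40)[0];X=plane(ci,[cen(c)],.096)[0];q=X[:2]-S;print('knob',X.round(3),(q@xs).round(4),(q@ys).round(4))
# lantern caps in top and scene cameras: triangulate colour blob centres
for nm,p,lo,hi in [("yellow",(.6445,-.1922),(16,100,50),(34,255,255)),("green",(.5741,-.256),(60,50,20),(95,255,255)),("blue",(.5803,-.1215),(98,90,30),(124,255,255))]:
    for cam in("top","scene"):
        ci=camera_info(cam);im=camera(cam);e=proj(ci,(*p,.12))[0]
        b=[c for c in blobs(im,lo,hi,15) if np.linalg.norm(cen(c)-e)<30]
        print(nm,cam,'expected',e.round(),[(cen(c).round().tolist(),cv2.boundingRect(c)) for c in b[:2]],'top-cap px',proj(ci,(*p,.142)).round()[0],'foot',proj(ci,(*p,.03)).round()[0])
E
```

```text
time_s: 61.15
ee_pos: [0.3397, -0.4329, 0.2393]
orientation: [0.933, 0.359, -0.0, -0.001]
wrist_force: [-0.2, -0.7, 0.1]
grip_width: 0.0005
grasp_force: 0.0
orange [[-31.0, -37.8], [55.8, 60.0], 89.8] px [348. 118.]
blue [[-31.0, 36.0], [62.0, 59.7], 89.9] px [350.  44.]
knob [ 0.384 -0.299  0.096] -0.0515 -0.1029
yellow top expected [402. 154.] [([401.0, 158.0], (390, 145, 23, 25))] top-cap px [403. 152.] foot [398. 161.]
yellow scene expected [222. 162.] [([226.0, 182.0], (214, 168, 23, 23)), ([221.0, 159.0], (211, 150, 22, 17))] top-cap px [221. 156.] foot [227. 184.]
green top expected [423. 174.] [([420.0, 178.0], (409, 165, 24, 25))] top-cap px [424. 172.] foot [417. 180.]
green scene expected [228. 140.] [([227.0, 137.0], (218, 129, 20, 16)), ([237.0, 160.0], (232, 151, 10, 17))] top-cap px [227. 134.] foot [232. 162.]
blue top expected [381. 173.] [([381.0, 177.0], (371, 164, 22, 26))] top-cap px [382. 172.] foot [378. 180.]
blue scene expected [256. 162.] [([255.0, 159.0], (244, 151, 23, 16)), ([259.0, 183.0], (247, 172, 22, 19))] top-cap px [255. 157.] foot [259. 184.]
```

The lever is against its stop, with knob travel of 46 mm, which matches the full swing. The packs are flush and the lanterns sit where expected. I'll hand it in.

```bash
python3 chk.py && python3 -c "
from bench import arm
print(arm.sign_off())"
```

```text
orange [[-31.0, -37.4], [55.1, 59.9], 90.0] px [350. 121.]
blue [[-31.2, 36.1], [59.9, 61.6], 0.2] px [352.  47.]
row [-0.001  0.     0.001] [0.092 0.107 0.067] turn deg 0.1 mm 47 q6 -0.13
the job is handed in; nothing more can be done
None
```

The job is handed in at about 61 s on the robot's clock: three lanterns pushed home on posts, both packs flush to the strip with a gap of roughly 18 mm (both reseated after one was knocked), and the switch pushed last to its hard stop; the sign-off returned no verdict.

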